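# Secure a clevis pin with a hairpin clip

### The job

Push the headed pin sideways, all the way into the sprung fork, until its head rests on the fork's cheek. Then take the larger of the two hairpin clips out of the wooden rack and press it, legs first, straight down over the pin's narrow neck until it snaps home around it, and let go. The fork rides on a soft spring and sinks as you press: never drive it down to the bottom of its travel, and leave the small clip and the other things on the bench where they are.

Things in the scene. Friction and masses are not known exactly. Their poses are not given: they have to be found in the camera images.
- stand: Fixed steel base plate 150 x 130 x 12 mm with a grey tube (40 mm wide, 66 mm high) and on it, on a coil spring, a grey two-cheek fork (36 x 40 mm in plan; cheek tops 18 mm above the pin's axis). Origin: centre of the plate's underside, z up; y is the pin's axis, from the pin's head (-y) to its tail (+y). Unloaded, the pin's axis is 130 mm above the bench.
- pin (a joint): How far the pin is still pulled out of the fork towards its head (m): 0 = fully home with the head on the cheek, up to 0.024. It slides with about 3 N of friction and stays where it is left.
- fork (a joint): How far the fork with the pin is pressed down on its spring (m): 0 = up, 0.030 = end of travel (0.028 counts as bottomed). It starts to sink at about 1 N, then gives about 1.7 mm per newton: it sinks 10 to 20 mm before the clip snaps on, and springs up again as it snaps.
- pin_head (a point): Centre of the outer (-y) face of the pin's head, a steel disc 30 mm in diameter, 8 mm thick. It moves with the pin. Its axes are those of the stand.
- pin_neck (a point): Centre of the pin's neck, on the pin's axis, 55 mm along +y from pin_head: a groove 16 mm in diameter, 14 mm long, between the fork's outer +y face and the pin's tail disc (22 mm in diameter, 8 mm long; the shank is 22 mm too). Hidden in the +y cheek until the pin is home. Axes of the stand; moves with pin and fork.
- clip_grip (a point): Centre of the larger clip's black dipped head, 30 mm wide (clip x), 10 mm thick (clip y), 36 mm high (clip z, up). The clip is a steel hairpin 94 mm long, wire 6 mm, standing legs down in a slot of the rack. Its springy legs lie side by side along clip x; their tips are 76 mm below this point, the mouth between the tips is 30 mm wide.
- clip_seat (a point): Point between the larger clip's legs where the pin's axis lies when snapped home: 42 mm below clip_grip. 9 mm below it the legs narrow to a 10 mm throat, which must spread to pass the 16 mm neck (about 6 to 13 N of push, then it drops); a web 9 mm above it stops the clip. Axes as clip_grip: clip x must lie across the pin, clip y along it.
- rack: Fixed wooden block 70 x 120 x 45 mm, origin at the centre of its underside, z up. Two slots 46 x 8.5 mm (long along rack x), 30 mm deep, at rack y = -35 and +35 mm; one holds the larger clip, the other the small one, either way about.
- small_clip_grip (a point): Centre of the head (22 x 10 x 24 mm) of the small clip, 68 mm long, too small for this pin. Leave it in the rack.
- wrench: Steel wrench lying flat on the bench; leave alone.
- driver: Screwdriver lying on the bench; leave alone.
- cup: Open steel cup, 72 mm wide, 70 mm high; leave alone.
- washer: Steel washer, 40 mm wide, 6 mm thick; leave alone.
- spare_pin: Spare pin standing on its head, 30 mm wide, 70 mm high; leave alone.
- can: Closed can, 64 mm wide, 160 mm high; leave alone.
Things that resemble listed ones, but are neither listed nor needed, are in the scene too. What is shaped like the part that bears clip_grip but green or orange is not meant.

How it is judged (in metres and radians):
On the way, in this order (a step that is already met when the one before it is completed fails the run):
1. the pin is pushed home, its head on the cheek (within 2 mm) (value of joint pin below 0.002 m), for 0.2 s.
2. the larger clip has snapped over the neck: its seat point within 6 mm of the neck's centre, clip across the pin within 0.25 rad (distance between clip_seat and pin_neck below 0.006 m and angle between the y axis of clip_seat and the y axis of pin_neck, either way round below 0.25 rad), for 0.2 s.
At the end, for the whole second after the job is handed in: The pin is home (within 3 mm), the larger clip sits around its neck (seat point within 6 mm of the neck's centre, clip across the pin within 0.25 rad), at rest and let go, and the fork has come up again (within 6 mm of the top) (all of step 2 and value of joint pin below 0.003 m and value of joint fork below 0.006 m and angular speed of clip below 0.3 rad/s and linear speed of clip below 0.02 m/s); the robot touches nothing.
It fails at once if the fork driven to the bottom of its travel (28 mm or more) (value of joint fork above 0.028 m).
It fails at once if the small clip taken from its slot or moved by more than 30 mm (distance of small_clip_grip from where it was at the start of the episode above 0.03 m).
It fails at once if any other thing on the bench (wrench, screwdriver, cup, washer, spare pin, can) moved by more than 40 mm (distance of any of wrench, driver, cup, washer, spare_pin, can from where it was at the start of the episode above 0.04 m).
It also fails if it takes over 67 s, if anything falls off the work surface, if the arm or the gripper's body presses on something with over 40 N, if the wrist force passes 120 N, or if a joint passes its speed limit or range.

### The arm

A 6-joint arm with a two-finger parallel gripper is mounted at the origin on the work surface. World frame = base frame: x ahead of the robot, y to its left, z up, the work surface at z = 0. Lengths are in m, angles in degrees, forces in N, time in s.
With the tool pointing down it reaches from about 0.375 to 0.9 m from the base axis. Payload 3.1 kg.
Tool frame: the origin (TCP) lies where the fingers leave the gripper's body, on its centre line; the fingertips stand bot.tips_ahead ahead of it and the grasp point (between the pads) lies 51 mm ahead of it (bot.tips_ahead is the distance from the TCP to the fingertips, in m); z points along the fingers, x is the direction in which the jaws open and shut, and the axes are right-handed (so a half turn about z gives the same grasp; the last joint's range is limited). The gripper opens to 87 mm and grips with 3 to 60 N. Pads are 19 mm wide; open, the fingers measure 117 mm over their backs; the gripper's body (75 mm by 190 mm) begins 51 mm behind the grasp point.
Start: joints at [-10.227, 30.224, 82.088, -0, 67.689, -10.227], TCP at [0.625, 0, 0.292] pointing down, gripper open.
Joint ranges: [-176.69, 176.69], [-43.24, 126.21], [12.49, 139.97], [-82, 262], [0, 151.66], [-163.58, 163.58]. Speed limits (degrees/s): [159.86, 159.86, 180, 180, 180, 180].

### API

Orientations are given as a 3x3 rotation matrix whose columns are the frame's x, y, z axes.
In Python, from rig import bot, vision, nets gives the robot as it stands.
- The arm moves only by the tool play_rows, never from a script. Its argument "series" is a list of rows, each an object of numbers: "tx", "ty", "tz": the shift along the world's x, y, z as a fraction of full scale; "turn": the turn about the world's z as a fraction of full scale. A call has 1 to 10 rows; each row shifts and turns the commanded pose from where the row before left it; what a row does not reach is not made up. Full scale, the value 1, is 0.8 m for a shift and 60 degrees for a turn. A row lasts 1/10 s, in which the tool goes at most 50 mm and 8.59 degrees, less where a joint would pass 70% of its speed; a pose out of reach is approached as far as the arm can. A call with a number of a shift or a turn outside -1 to 1 is refused whole. A call with a gripper value outside its range is refused whole. "gripper" is the opening, from 0 (shut) to 1 (fully open), set as the call begins (left out, the last holds). The fingers move at their own pace and stop on an object; the grip force is fixed at half the most. Time passes only in rows, so rows that do not move let the fingers close. It gives the time, the measured TCP pose, the force and the opening at its end, in the units of the state.
- bot.read_state(): the state, without advancing time (a new reading comes with each control period).
- vision.capture(name): name is "scene" or "side" or "wrist"; returns a dict with "pixels" (420x560x3 uint8, blue, green, red), "fx", "fy", "cx", "cy" (pixels), "extrinsics" (4x4, takes a point from camera to world coordinates). Camera axes: x right, y down, z forward; pixel columns grow to the right and rows downward; lengths in m; the calibration is good to about 2 mm. A picture is of the moment at which its call begins. There is no depth.
- bot.hand_in(): hands the job in, once; it reports no verdict.
Trained networks look in a picture, given as the dict that the camera call returned (one of the last four; its "shot" number tells which), for a name from the list of things; names that differ only in an ending like _2 or _b are one class to them, and where a whole thing is asked for, a point or a joint stands for the part that bears it (a point fixed in the world has none). Each returns a list of dicts, best first, with "confidence" (0 to 1); they miss things now and then, are a little off and sometimes report something else, mostly with a low value. They report only what shows in the picture. A call takes as long as a camera call. They do not tell look-alikes from the thing itself.
- nets.look_for(picture, query): "at" ([column, row] as shares, 0 to 1, of the picture: columns of its width, rows of its height, amid what is visible of it).
- nets.masks_of(picture, query): "region" (420x560 bool, what is visible of it) and "at" ([column, row] as shares, 0 to 1, of the picture: columns of its width, rows of its height, amid what is visible of it).
The state is a dict: "time_s": time; "joint_positions": joint angles; "qvel": joint speeds; "tau": joint torques, N m; "position": TCP position; "tcp_rot": TCP orientation; "force": force on the tool from outside, world axes, zero at the start; "moment": the same for the moment, N m; "opening": opening from 0.0 (shut) to 1.0 (fully open).
Only numpy, scipy, OpenCV 4.12 (cv2) and the standard library are available. Lean on these libraries where they do the work, as an engineer would, in place of code of your own. Each camera call takes 0.05 s, during which the arm holds its last target.

## Working session

There is one attempt and no reset: what is moved stays moved. The work goes in short steps, Python scripts to look and compute and a tool call to move; the robot and the scene stay as the last step left them, time stands still between calls to the robot, and variables do not carry over. Pictures are saved under pics/ and viewed, and the job is handed in when it is done.

Besides the shell and the picture viewer there is one more tool, called after "Call:" in YAML: its name, and indented under it one key for each argument. play_rows: Moves the arm, as the interface text tells. Shift numbers are shares of 0.8 m and turn numbers shares of 60 degrees, none past 1 either way. Its arguments: {"type":"object","properties":{"series":{"type":"array"},"gripper":{"type":"number"}},"required":["series"]}

```bash
mkdir -p pics; ls
python3 - <<'E'
from rig import bot,vision,nets
import cv2,json
print(bot.read_state(), bot.tips_ahead)
for n in ["scene","side","wrist"]:
    p=vision.capture(n); cv2.imwrite(f"pics/{n}0.png",p["pixels"]); print(n,p["fx"],p["cx"],p["cy"],p["extrinsics"],p["shot"])
    for q in ["stand","pin_head","clip_grip","small_clip_grip","rack","can","pin_neck"]:
        print(q,[( [round(r["at"][0]*560),round(r["at"][1]*420)],round(r["confidence"],2)) for r in nets.look_for(p,q)])
E
```

```text
pics
{'time_s': 0.0, 'joint_positions': array([-1.02264905e+01,  3.02791015e+01,  8.21547576e+01, -2.14085999e-03,
        6.76873754e+01, -1.02280562e+01]), 'qvel': array([-0.00818099, -0.01645161,  0.04225166, -0.02265951,  0.02206031,
       -0.02944555]), 'tau': array([-5.45745443e-04, -4.40045428e+01, -1.76593530e+01,  6.32597599e-02,
        5.83207863e-02, -1.53719384e-04]), 'position': array([6.24435554e-01, 1.31805434e-04, 2.91279044e-01]), 'tcp_rot': array([[ 9.99997818e-01,  4.11924628e-05, -2.08846330e-03],
       [ 4.19060656e-05, -9.99999941e-01,  3.41645393e-04],
       [-2.08844910e-03, -3.41732166e-04, -9.99997761e-01]]), 'force': array([-0.43731881,  0.5055725 , -0.06815533]), 'moment': array([-0.0126713 , -0.04652492, -0.02728351]), 'opening': 0.9995492201707545} 0.0697
scene 497.20446120443836 278.00955889567797 204.08460645259638 [[-0.54326507  0.72399403 -0.42508318  1.12748258]
 [ 0.8395477   0.46560147 -0.27995521  0.34605499]
 [-0.00476654 -0.5089675  -0.86077254  1.24190121]
 [ 0.          0.          0.          1.        ]] 1
stand [([235, 199], 0.9), ([31
[... 584 characters left out ...]
 0.97), ([235, 257], 0.76), ([226, 279], 0.65), ([299, 288], 0.38)]
small_clip_grip [([200, 309], 0.44)]
rack [([213, 314], 0.73)]
can [([279, 142], 0.92)]
pin_neck [([297, 170], 0.5)]
wrist 341.891648272899 273.54440195724 205.69031227606683 [[ 9.99996852e-01  2.48764332e-05  2.50902149e-03  6.24296332e-01]
 [ 7.67708309e-04 -9.55029662e-01 -2.96509282e-01  8.18394500e-02]
 [ 2.38881385e-03  2.96510275e-01 -9.55026675e-01  3.84570805e-01]
 [ 0.00000000e+00  0.00000000e+00  0.00000000e+00  1.00000000e+00]] 3
stand [([227, 285], 0.77)]
pin_head [([213, 347], 0.54)]
clip_grip [([221, 108], 0.82), ([205, 27], 0.48)]
small_clip_grip []
rack [([204, 28], 0.6)]
can []
pin_neck [([216, 346], 0.89)]
```

View pics/scene0.png

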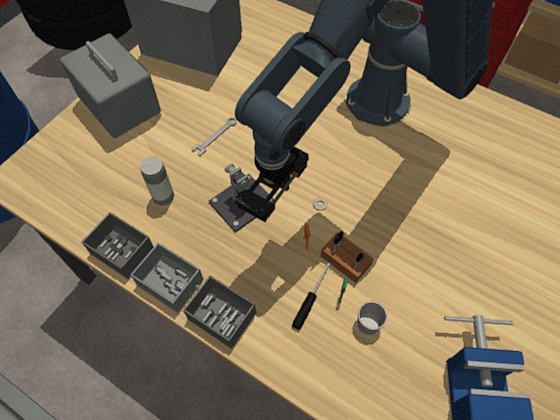

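View pics/side0.png

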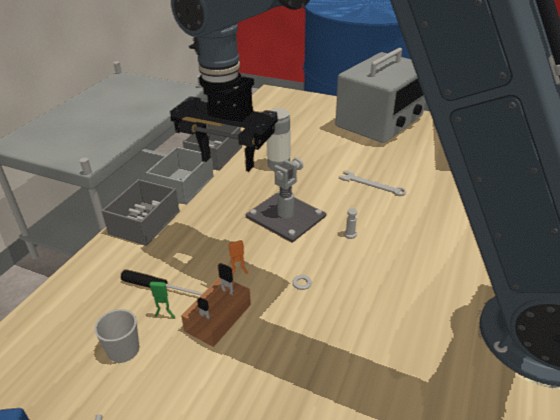

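View pics/wrist0.png

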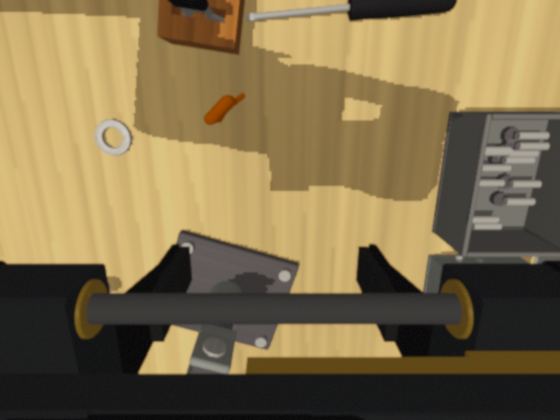

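Run:
```python
import cv2
a=cv2.imread("pics/side0.png");b=cv2.imread("pics/scene0.png")
cv2.imwrite("pics/c1.png",cv2.resize(a[135:245,235:365],None,fx=6,fy=5.4,interpolation=cv2.INTER_CUBIC)[:600])
cv2.imwrite("pics/c2.png",cv2.resize(a[230:345,140:270],None,fx=5,fy=5,interpolation=cv2.INTER_CUBIC))
cv2.imwrite("pics/c3.png",cv2.resize(b[150:290,200:390],None,fx=4,fy=4,interpolation=cv2.INTER_CUBIC))
```

```text
(no output)
```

View pics/c1.png

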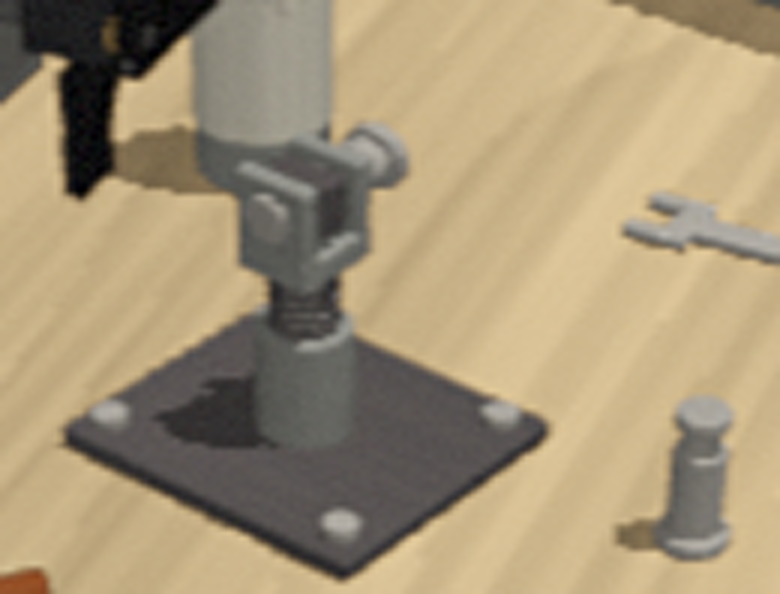

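View pics/c2.png

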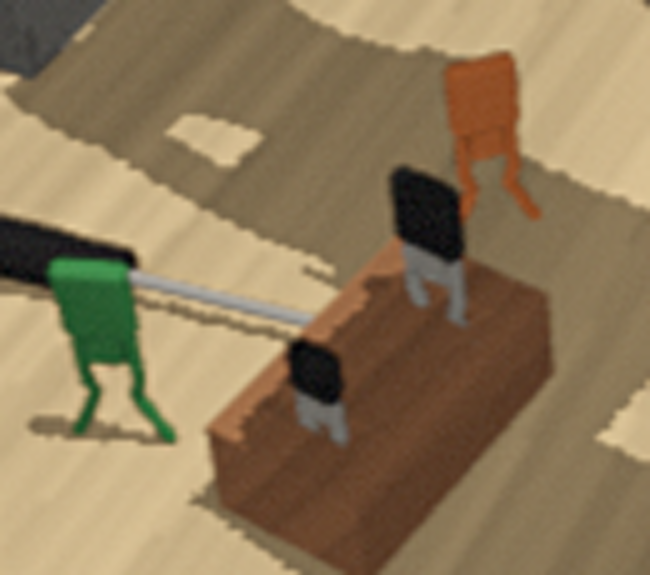

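View pics/c3.png

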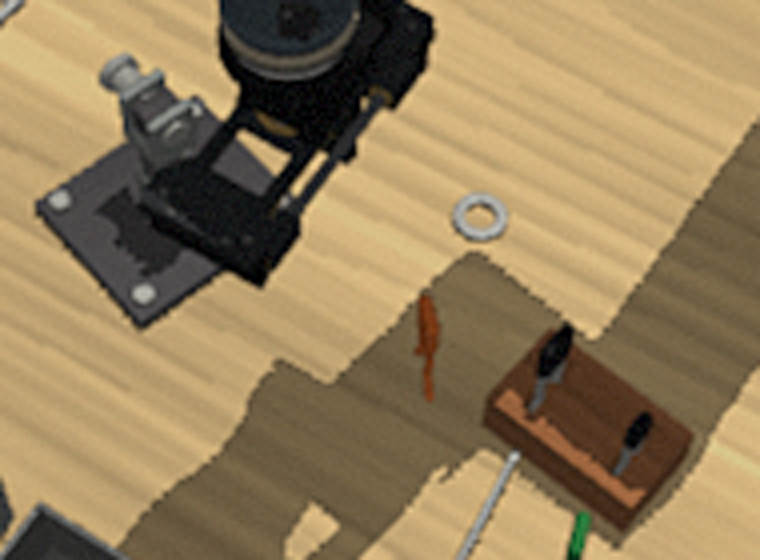

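```bash
cat > h.py <<'E'
import numpy as np
from rig import bot,vision,nets
import cv2
def ray(p,uv):
    E=p["extrinsics"]; d=np.array([(uv[0]-p["cx"])/p["fx"],(uv[1]-p["cy"])/p["fy"],1.]); return E[:3,3],E[:3,:3]@d
def atz(p,uv,z):
    o,d=ray(p,uv); return o+d*(z-o[2])/d[2]
def tri(obs):
    A=np.zeros((3,3));b=np.zeros(3)
    for p,uv in obs:
        o,d=ray(p,uv);d=d/np.linalg.norm(d);M=np.eye(3)-np.outer(d,d);A+=M;b+=M@o
    return np.linalg.solve(A,b)
def proj(p,X):
    E=p["extrinsics"];c=E[:3,:3].T@(np.asarray(X)-E[:3,3]);return np.array([p["cx"]+p["fx"]*c[0]/c[2],p["cy"]+p["fy"]*c[1]/c[2]])
E
python3 - <<'E'
from h import *
np.set_printoptions(precision=4,suppress=True)
s=vision.capture("side");c=vision.capture("scene");w=vision.capture("wrist")
big=tri([(s,(225.6,273)),(c,(339,237))]);sm=tri([(s,(203.2,304.2)),(c,(359.7,257.5))])
print("big",big,proj(s,big),proj(c,big));print("sm",sm,proj(s,sm),proj(c,sm))
for uv in [(246.3,215.6),(292.2,240),(326.2,214.6)]: print("plate side",atz(s,uv,.012))
for uv in [(181,231),(298,263),(267,347)]: print("plate wrist",atz(w,uv,.012))
for uv in [(c3[0]/4+200,c3[1]/4+150) for c3 in [(37,205),(143,322)]]: print("plate scene",atz(c,uv,.012))
print("head",atz(s,(300,163.7),.13),"tail",atz(s,(279.7,175.4),.13), tri([(s,(300,163.7)),(c,(200+118/4,150+75/4))]))
# rack top corners in side at z .045
for uv in [(208,430),(395,240),(550,295)]: print("rack",atz(s,(140+uv[0]/5,230+uv[1]/5),.045))
for q in ["cup","spare_pin","can","washer","driver","wrench"]:
    for p,n in((s,'s'),(c,'c')):
        r=nets.look_for(p,q)
        if r: uv=np.array(r[0]["at"])*[560,420]; print(q,n,uv,atz(p,uv,0.03)[:2],r[0]["confidence"])
E
```

```text
big [0.5557 0.1572 0.0899] [225.2384 273.2892] [338.8761 236.6937]
sm [0.5672 0.2264 0.069 ] [202.1803 304.9925] [359.3237 256.6949]
plate side [ 0.6457 -0.103   0.012 ]
plate side [ 0.5109 -0.0624  0.012 ]
plate side [ 0.4714 -0.1791  0.012 ]
plate wrist [ 0.5173 -0.0648  0.012 ]
plate wrist [ 0.6548 -0.1061  0.012 ]
plate wrist [ 0.6168 -0.2275  0.012 ]
plate scene [ 0.6195 -0.226   0.012 ]
plate scene [ 0.6556 -0.1066  0.012 ]
head [ 0.5445 -0.191   0.13  ] tail [ 0.5683 -0.1285  0.13  ] [ 0.5491 -0.1937  0.1238]
rack [0.6017 0.2461 0.045 ]
rack [0.5859 0.1344 0.045 ]
rack [0.5166 0.1374 0.045 ]
cup s [119.    332.682] [0.6938 0.3131] 0.93
cup c [374.08  315.882] [0.6715 0.3299] 0.96
spare_pin s [348.6   221.508] [ 0.409  -0.1519] 0.84
spare_pin c [237.216 177.282] [ 0.5171 -0.198 ] 0.27
can s [277.48  141.708] [ 0.7054 -0.4265] 0.74
can c [157.584 178.206] [ 0.6457 -0.3922] 0.63
washer s [301.392 286.482] [0.4335 0.0795] 0.73
driver s [349.72  223.104] [ 0.4049 -0.1473] 0.73
driver c [307.72 308.28] [0.7445 0.1805] 0.97
wrench s [372.512 182.91 ] [ 0.3999 -0.3245] 0.61
wrench c [213.192 136.71 ] [ 0.4346 -0.3471] 0.57
```

Call:
play_rows:
  series:
    - {"tx":-0.0185,"ty":-0.05,"turn":-0.047}
    - {"tx":-0.0185,"ty":-0.05,"turn":-0.047}
    - {"tx":-0.0185,"ty":-0.05,"turn":-0.047}
    - {"tx":-0.0185,"ty":-0.05,"turn":-0.047}
    - {"tx":-0.0185,"ty":-0.05,"turn":-0.047}
    - {"tx":-0.0185,"ty":-0.05,"turn":-0.047}
    - {"tx":0}
    - {"tx":0}
    - {"tx":0}
  gripper: 0

```text
invalid input
```

Run:
```python
from h import *
for n in ["scene","side","wrist"]:
    p=vision.capture(n); cv2.imwrite(f"pics/{n}1.png",p["pixels"])
a=cv2.imread("pics/side1.png");b=cv2.imread("pics/scene1.png")
cv2.imwrite("pics/c4.png",np.vstack([cv2.resize(a[130:250,235:375],None,fx=4,fy=4,interpolation=cv2.INTER_CUBIC)[:,:], ])[:600])
cv2.imwrite("pics/c5.png",cv2.resize(b[140:250,190:330],None,fx=5,fy=5,interpolation=cv2.INTER_CUBIC))
```

```text
(no output)
```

View pics/wrist1.png

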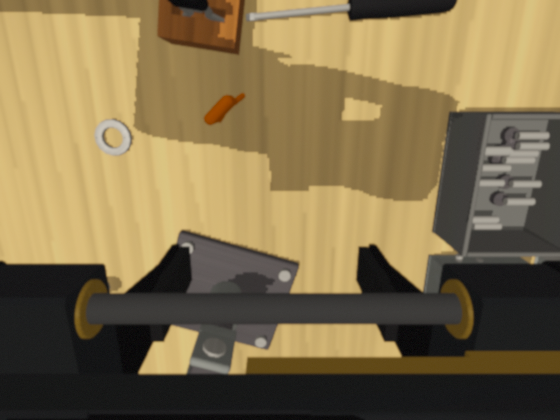

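View pics/c5.png

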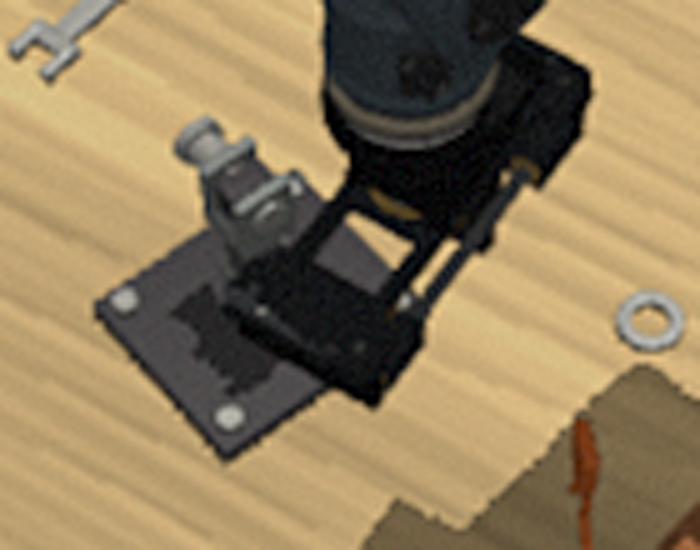

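View pics/c4.png

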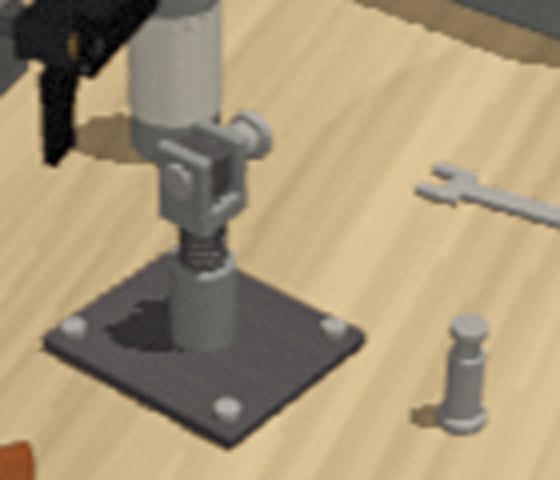

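Call:
play_rows:
  series:
    - {"tx":-0.0185,"ty":-0.05,"tz":0,"turn":-0.047}
    - {"tx":-0.0185,"ty":-0.05,"tz":0,"turn":-0.047}
    - {"tx":-0.0185,"ty":-0.05,"tz":0,"turn":-0.047}
    - {"tx":-0.0185,"ty":-0.05,"tz":0,"turn":-0.047}
    - {"tx":-0.0185,"ty":-0.05,"tz":0,"turn":-0.047}
    - {"tx":-0.0185,"ty":-0.05,"tz":0,"turn":-0.047}
    - {"tx":0,"ty":0,"tz":0,"turn":0}
    - {"tx":0,"ty":0,"tz":0,"turn":0}
  gripper: 0

```text
time_s: 2.9
position: [0.5358, -0.2409, 0.2922]
tcp_rot: [[0.956, -0.293, 0.0], [-0.293, -0.956, 0.001], [-0.0, -0.001, -1.0]]
force: [-0.2, 0.1, -0.2]
opening: 0.354
```

Run:
```python
from h import *
for n in ["scene","side","wrist"]:
    p=vision.capture(n); cv2.imwrite(f"pics/{n}2.png",p["pixels"])
a=cv2.imread("pics/side2.png");b=cv2.imread("pics/scene2.png")
cv2.imwrite("pics/c6.png",cv2.resize(a[130:250,235:375],None,fx=5,fy=5,interpolation=cv2.INTER_CUBIC)[:600])
cv2.imwrite("pics/c7.png",cv2.resize(b[140:250,190:330],None,fx=5,fy=5,interpolation=cv2.INTER_CUBIC))
```

```text
(no output)
```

View pics/wrist2.png

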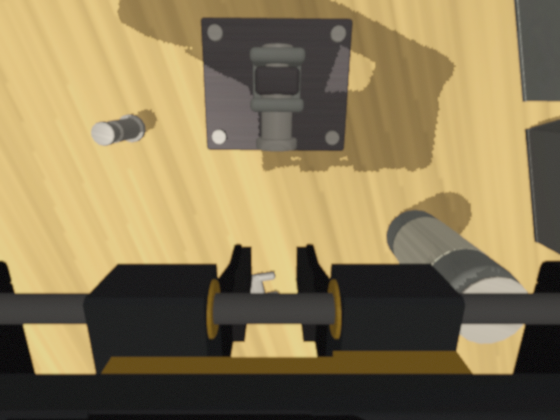

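View pics/c6.png

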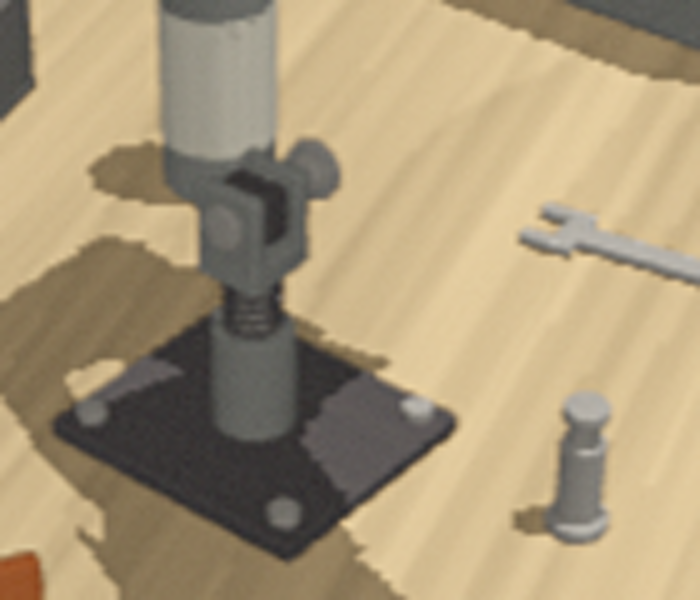

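View pics/c7.png

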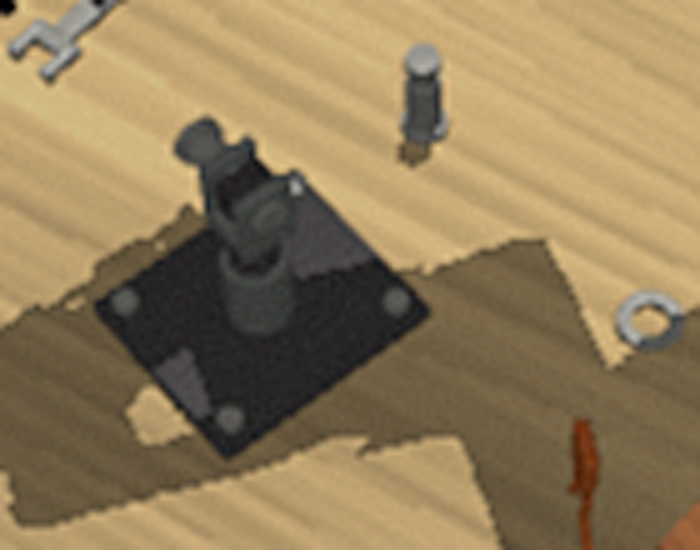

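Run:
```python
from h import *
from scipy.optimize import least_squares
np.set_printoptions(precision=4,suppress=True)
s=vision.capture("side");c=vision.capture("scene");w=vision.capture("wrist")
f=lambda x,y,S,o:(o[0]+x/S,o[1]+y/S)
so=(235,130);co=(190,140)
L=[(w,(203,19),(-75,65)),(w,(351,19),(75,65)),(w,(344,149),(75,-65)),(w,(207,149),(-75,-65)),
(s,f(57,424,5,so),(75,65)),(s,f(287,549,5,so),(-75,65)),(s,f(456,420,5,so),(-75,-65)),
(c,f(97,305,5,co),(75,-65)),(c,f(226,452,5,co),(75,65)),(c,f(430,310,5,co),(-75,65))]
def W(q,l):
    a=q[2];l=np.array(l)/1000.;return np.array([q[0]+np.cos(a)*l[0]-np.sin(a)*l[1],q[1]+np.sin(a)*l[0]+np.cos(a)*l[1],l[2]])
r=least_squares(lambda q:np.concatenate([proj(p,W(q,(*l,12)))-uv for p,uv,l in L]),[.565,-.145,-.29],loss='soft_l1')
q=r.x;print(q,np.degrees(q[2]));print(r.fun.reshape(-1,2))
np.save("stand.npy",q)
for d in (0,24):
  print("head",d,W(q,(0,-28-d,130)),[proj(p,W(q,(0,-28-d,130))) for p in(w,s,c)])
print("tops",[proj(w,W(q,(0,y,148))) for y in(-20,20)])
print("obs side head",f(312,172,5,so),"scene",f(197,140,5,co))
print(bot.read_state()["opening"])
for z in (.0,): 
  print("spare",atz(s,f(578,525,5,so),z),atz(c,f(422,128,5,co),z))
```

```text
[ 0.5655 -0.1491 -0.2899] -16.608261914908518
[[-4.9078 -2.0623]
 [ 1.0753 -2.4129]
 [ 0.2511  1.4139]
 [-0.8027  1.8009]
 [-2.9411 -1.452 ]
 [-0.2038 -0.7541]
 [ 0.0479 -2.3177]
 [-1.9102 -1.0226]
 [-0.0169 -0.1214]
 [ 0.1653 -1.7505]]
head 0 [ 0.5575 -0.176   0.13  ] [array([276.3181, 122.476 ]), array([292.2825, 165.8085]), array([232.4444, 170.8955])]
head 24 [ 0.5506 -0.199   0.13  ] [array([276.321 , 155.5437]), array([298.785 , 161.4802]), array([227.041 , 165.3725])]
tops [array([276.5847, 111.8669]), array([276.5936,  46.3757])]
obs side head (297.4, 164.4) scene (229.4, 168.0)
0.0805100805292307
spare [ 0.3993 -0.143   0.    ] [ 0.406 -0.141 -0.   ]
```

Call:
play_rows:
  series:
    - {"tx":0.003,"ty":0,"tz":-0.044,"turn":0}
    - {"tx":0,"ty":0,"tz":-0.044,"turn":0}
    - {"tx":0,"ty":0,"tz":-0.043,"turn":0}
    - {"tx":0,"ty":0,"tz":0,"turn":0}
    - {"tx":0.002,"ty":0.006,"tz":0,"turn":0}
    - {"tx":0.002,"ty":0.006,"tz":0,"turn":0}
    - {"tx":0.002,"ty":0.006,"tz":0,"turn":0}
    - {"tx":0.002,"ty":0.006,"tz":0,"turn":0}
    - {"tx":0,"ty":0,"tz":0,"turn":0}
  gripper: 0

```text
time_s: 4.1
position: [0.5455, -0.22, 0.1885]
tcp_rot: [[0.957, -0.29, 0.001], [-0.29, -0.957, -0.001], [0.002, 0.0, -1.0]]
force: [0.1, 0.0, -0.5]
opening: 0.005
```

Run:
```python
from h import *
p=vision.capture("wrist"); cv2.imwrite("pics/wrist3.png",p["pixels"])
a=vision.capture("side")["pixels"]
cv2.imwrite("pics/c8.png",cv2.resize(a[90:250,215:375],None,fx=3.7,fy=3.7,interpolation=cv2.INTER_CUBIC)[:600])
```

```text
(no output)
```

View pics/wrist3.png

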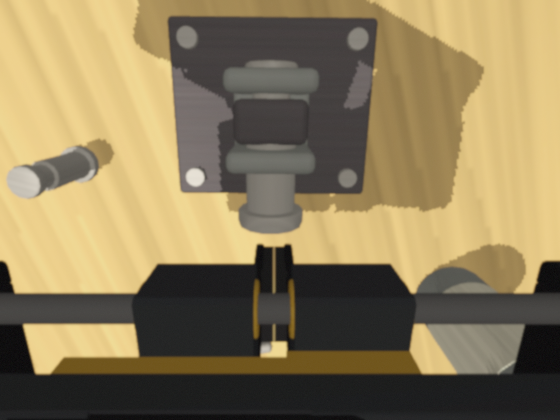

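View pics/c8.png

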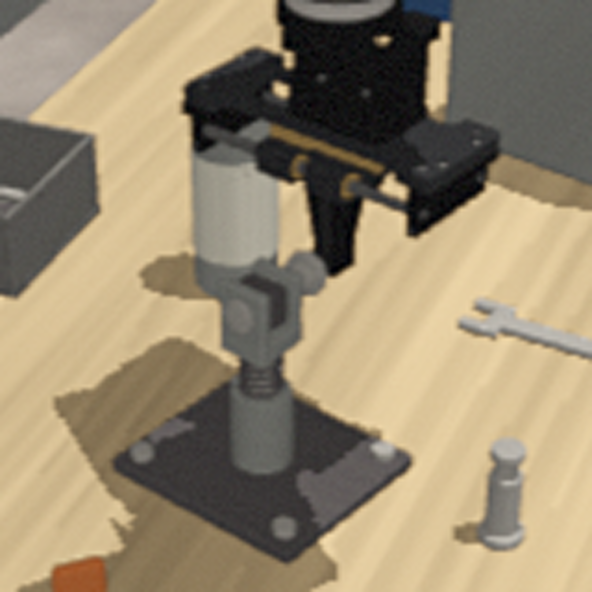

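Call:
play_rows:
  series:
    - {"tx":0.002,"ty":0.006,"tz":0,"turn":0}
    - {"tx":0.002,"ty":0.006,"tz":0,"turn":0}
    - {"tx":0.0015,"ty":0.006,"tz":0,"turn":0}
    - {"tx":0.002,"ty":0.006,"tz":0,"turn":0}
    - {"tx":0.0015,"ty":0.006,"tz":0,"turn":0}
    - {"tx":0,"ty":0,"tz":0,"turn":0}

```text
time_s: 4.8
position: [0.5524, -0.1963, 0.1874]
tcp_rot: [[0.957, -0.291, 0.0], [-0.291, -0.957, -0.0], [0.0, -0.0, -1.0]]
force: [-1.0, -0.4, -0.6]
opening: 0.008
```

Call:
play_rows:
  series:
    - {"tx":0.001,"ty":0.003,"tz":0,"turn":0}
    - {"tx":0.001,"ty":0.003,"tz":0,"turn":0}
    - {"tx":0.0005,"ty":0.003,"tz":0,"turn":0}

```text
time_s: 5.1
position: [0.5544, -0.1898, 0.1874]
tcp_rot: [[0.957, -0.291, 0.001], [-0.291, -0.957, -0.001], [0.001, 0.0, -1.0]]
force: [-0.3, -2.8, -1.8]
opening: 0.007
```

Run:
```python
from h import *
p=vision.capture("wrist"); cv2.imwrite("pics/wrist4.png",p["pixels"])
```

```text
(no output)
```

View pics/wrist4.png

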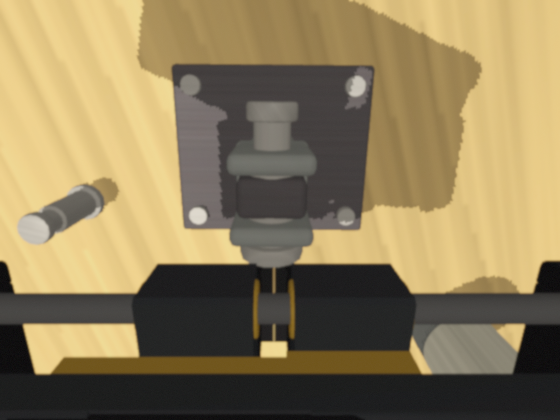

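Call:
play_rows:
  series:
    - {"tx":0.0007,"ty":0.0024,"tz":0,"turn":0}
    - {"tx":0.0007,"ty":0.0024,"tz":0,"turn":0}

```text
time_s: 5.35
position: [0.5553, -0.187, 0.1875]
tcp_rot: [[0.957, -0.29, -0.0], [-0.29, -0.957, -0.003], [0.001, 0.003, -1.0]]
force: [-3.5, -11.3, -1.9]
opening: 0.008
```

Call:
play_rows:
  series:
    - {"tx":0.0003,"ty":0.0012,"tz":0,"turn":0}
    - {"tx":0,"ty":0,"tz":0,"turn":0}
    - {"tx":0,"ty":0,"tz":0,"turn":0}

```text
time_s: 5.65
position: [0.5553, -0.1869, 0.1875]
tcp_rot: [[0.957, -0.29, -0.001], [-0.29, -0.957, -0.004], [0.001, 0.004, -1.0]]
force: [-4.1, -9.1, -2.4]
opening: 0.007
```

Call:
play_rows:
  series:
    - {"tx":-0.003,"ty":-0.01,"tz":0,"turn":0}
    - {"tx":-0.008,"ty":-0.028,"tz":0,"turn":0}
    - {"tx":-0.008,"ty":-0.028,"tz":0,"turn":0}
    - {"tx":0,"ty":0,"tz":0.045,"turn":0}
    - {"tx":0,"ty":0,"tz":0.045,"turn":0}
    - {"tx":0,"ty":0,"tz":0.045,"turn":0}
    - {"tx":0,"ty":0,"tz":0,"turn":0}

```text
time_s: 6.35
position: [0.5427, -0.2382, 0.3009]
tcp_rot: [[0.957, -0.291, 0.01], [-0.291, -0.957, -0.004], [0.011, 0.001, -1.0]]
force: [1.1, -0.5, 0.6]
opening: 0.007
```

Run:
```python
from h import *
p=vision.capture("wrist"); cv2.imwrite("pics/wrist5.png",p["pixels"])
a=vision.capture("side"); cv2.imwrite("pics/side5.png",a["pixels"])
c=vision.capture("scene"); cv2.imwrite("pics/scene5.png",c["pixels"])
print("orange",tri([(a,(237,247)),(c,(306.5,232))]))
cv2.imwrite("pics/c9.png",cv2.resize(a["pixels"][130:250,235:375],None,fx=5,fy=5,interpolation=cv2.INTER_CUBIC)[:600])
q=np.load("stand.npy")
def W(l):
    b=q[2];l=np.array(l)/1000.;return np.array([q[0]+np.cos(b)*l[0]-np.sin(b)*l[1],q[1]+np.sin(b)*l[0]+np.cos(b)*l[1],l[2]])
for y in (-20,20,27,34,42): print(y,W((0,y,130)),proj(p,W((0,y,130))),proj(p,W((0,y,148))),proj(p,W((0,y,141))))
```

```text
orange [0.57926524 0.07275367 0.07464509]
-20 [ 0.55976604 -0.16831155  0.13      ] [265.80068284 113.29994016] [265.57518013 114.31101721] [265.6666557  113.90087203]
20 [ 0.5711991 -0.1299803  0.13     ] [265.15574637  54.87201185] [264.86909858  51.47536264] [264.98562407  52.85613807]
27 [ 0.57319989 -0.12327233  0.13      ] [265.03632284  44.05285392] [264.73779931  39.79076996] [264.85920004  41.52403405]
34 [ 0.57520067 -0.11656436  0.13      ] [264.91481376  33.04475555] [264.60402873  27.88625011] [264.73046633  29.98490032]
42 [ 0.57748729 -0.10889811  0.13      ] [264.77332171  20.22630303] [264.44803149  14.00373424] [264.58043186  16.53645849]
```

View pics/wrist5.png

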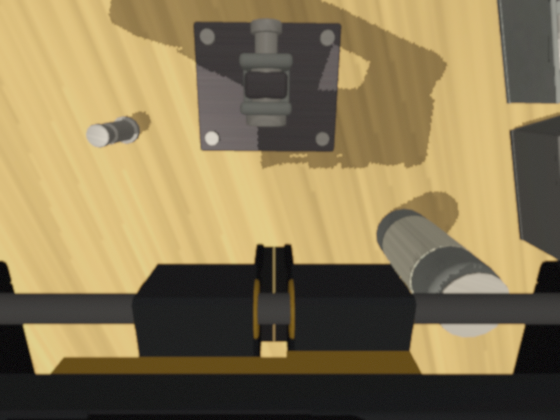

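View pics/c9.png

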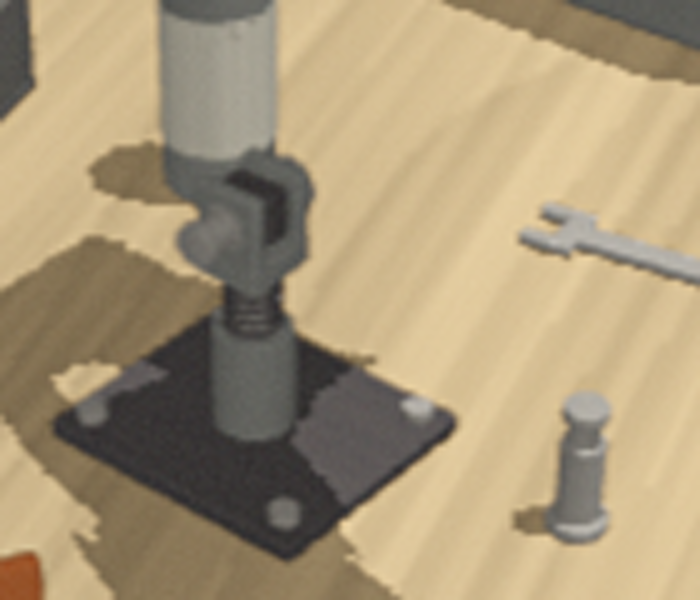

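Call:
play_rows:
  series:
    - {"tx":-0.009,"ty":0.049,"tz":0,"turn":0.14}
    - {"tx":-0.009,"ty":0.049,"tz":0,"turn":0.14}
    - {"tx":-0.009,"ty":0.049,"tz":0,"turn":0.14}
    - {"tx":-0.009,"ty":0.049,"tz":0,"turn":0.14}
    - {"tx":-0.009,"ty":0.049,"tz":0,"turn":0.14}
    - {"tx":-0.009,"ty":0.049,"tz":0,"turn":0.14}
    - {"tx":-0.009,"ty":0.049,"tz":0,"turn":0.14}
    - {"tx":-0.009,"ty":0.049,"tz":0,"turn":0.14}
    - {"tx":-0.009,"ty":0.049,"tz":0,"turn":0.14}
    - {"tx":-0.009,"ty":0.049,"tz":0,"turn":0.14}
  gripper: 0.4

```text
time_s: 7.5
position: [0.4666, 0.1561, 0.2938]
tcp_rot: [[0.384, 0.923, -0.004], [0.923, -0.384, 0.0], [-0.001, -0.004, -1.0]]
force: [1.1, 0.6, -0.6]
opening: 0.401
```

Call:
play_rows:
  series:
    - {"tx":0,"ty":0,"tz":0,"turn":0.135}
    - {"tx":0,"ty":0,"tz":0,"turn":0.135}
    - {"tx":0,"ty":0,"tz":0,"turn":0}
    - {"tx":0,"ty":0,"tz":0,"turn":0}

```text
time_s: 7.9
position: [0.4676, 0.1545, 0.2943]
tcp_rot: [[0.12, 0.993, -0.003], [0.993, -0.12, 0.0], [-0.0, -0.003, -1.0]]
force: [-0.5, -0.6, -0.4]
opening: 0.4
```

Run:
```python
from h import *
for n in ["scene","side","wrist"]:
    p=vision.capture(n); cv2.imwrite(f"pics/{n}6.png",p["pixels"])
a=cv2.imread("pics/side6.png");b=cv2.imread("pics/scene6.png")
cv2.imwrite("pics/c10.png",cv2.resize(a[230:345,140:270],None,fx=5,fy=5,interpolation=cv2.INTER_CUBIC))
```

```text
(no output)
```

View pics/wrist6.png

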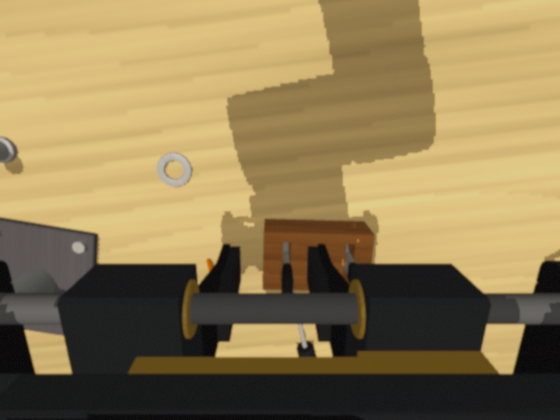

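View pics/c10.png

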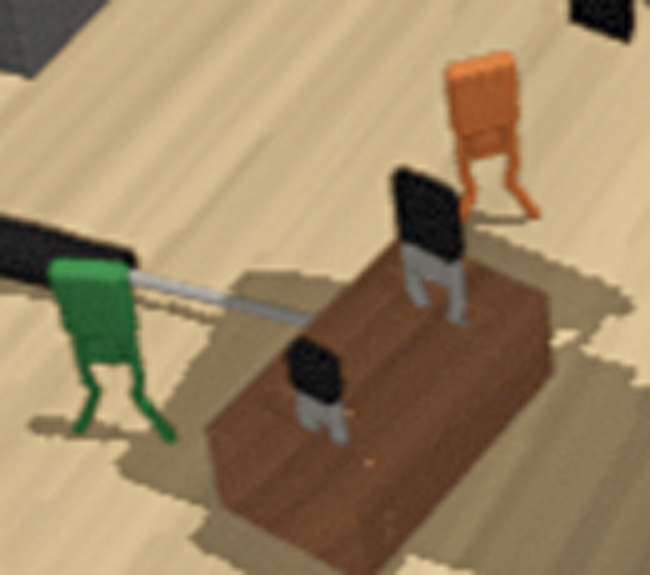

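View pics/scene6.png

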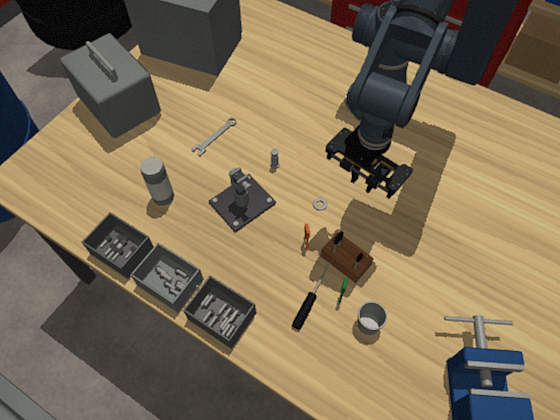

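Call:
play_rows:
  series:
    - {"tx":0.055,"ty":0,"tz":0,"turn":0}
    - {"tx":0.055,"ty":0,"tz":0,"turn":0}
    - {"tx":0.055,"ty":0,"tz":0,"turn":0}
    - {"tx":0.05,"ty":0,"tz":0,"turn":0}
    - {"tx":0,"ty":0,"tz":0,"turn":0}
    - {"tx":0,"ty":0,"tz":0,"turn":0}
    - {"tx":0,"ty":0,"tz":0,"turn":0}

```text
time_s: 8.75
position: [0.639, 0.1543, 0.2949]
tcp_rot: [[0.118, 0.993, -0.003], [0.993, -0.118, -0.0], [-0.0, -0.003, -1.0]]
force: [0.0, -0.2, -0.1]
opening: 0.399
```

Run:
```python
from h import *
p=vision.capture("wrist"); cv2.imwrite("pics/wrist7.png",p["pixels"]); 
cv2.imwrite("pics/c11.png",cv2.resize(p["pixels"][30:230,200:440],None,fx=3,fy=3,interpolation=cv2.INTER_CUBIC))
print(p["extrinsics"],p["fx"],p["fy"],p["cx"],p["cy"])
for q in("clip_grip","small_clip_grip","rack"):
  print(q,[((np.array(r["at"])*[560,420]).round(1),round(r["confidence"],2)) for r in nets.look_for(p,q)])
```

```text
[[ 1.16997280e-01  9.48645107e-01  2.93911717e-01  5.57431839e-01]
 [ 9.93132149e-01 -1.11633048e-01 -3.50228146e-02  1.64003656e-01]
 [-4.13960982e-04  2.95990749e-01 -9.55190717e-01  3.87395598e-01]
 [ 0.00000000e+00  0.00000000e+00  0.00000000e+00  1.00000000e+00]] 341.891648272899 341.891648272899 273.54440195724 205.69031227606683
clip_grip [(array([262.1, 103.7]), 0.97), (array([351. , 199.7]), 0.77), (array([179.2, 138. ]), 0.65)]
small_clip_grip [(array([343.1, 103.7]), 0.94)]
rack [(array([301.1, 100.4]), 0.96)]
```

View pics/c11.png

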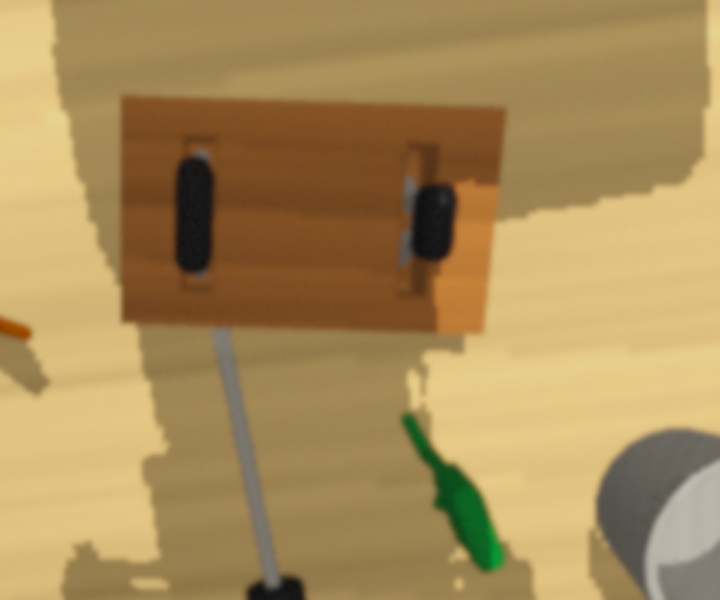

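Run:
```python
from h import *
from scipy.optimize import least_squares
np.set_printoptions(precision=4,suppress=True)
w=vision.capture("wrist");s=vision.capture("side");c=vision.capture("scene")
fw=lambda x,y:(200+x/3,30+y/3)
fs=lambda x,y:(140+x/5,230+y/5)
# image right=+y, up=-x: corners
L=[(w,fw(122,97),(-35,-60)),(w,fw(505,108),(-35,60)),(w,fw(122,321),(35,-60)),(w,fw(483,332),(35,60)),
(s,fs(208,430),(35,60)),(s,fs(395,240),(35,-60)),(s,fs(550,295),(-35,-60))]
def W(q,l):
    a=q[2];l=np.array(l)/1000.;return np.array([q[0]+np.cos(a)*l[0]-np.sin(a)*l[1],q[1]+np.sin(a)*l[0]+np.cos(a)*l[1],l[2]])
for sel in (L,L[:4]):
  r=least_squares(lambda q:np.concatenate([proj(p,W(q,(*l,45)))-uv for p,uv,l in sel]),[.56,.19,-.1],loss='soft_l1')
  q=r.x;print(q,np.degrees(q[2]));print(r.fun.reshape(-1,2).T)
  print("slot",W(q,(0,-35,91)))
print("head top",atz(w,fw(195,214),.109),"small",atz(w,fw(435,222),.08))
print("ends",atz(w,fw(197,157),.109),atz(w,fw(192,272),.109))
print("tri",tri([(w,fw(195,214)),(s,fs(428,190)),(c,(339,235))]))
```

```text
[ 0.5639  0.1917 -0.1447] -8.288305881776354
[[-0.4159  0.7669 -0.3621  0.2345 -2.5745 -0.0649 -1.9002]
 [-1.3023 -1.0376  0.4267  0.2256 -0.9451 -2.9245 -0.6165]]
slot [0.5589 0.1571 0.091 ]
[ 0.5644  0.1916 -0.1438] -8.241388203795394
[[-0.4662  0.6639 -0.3514  0.1985]
 [-0.6794 -0.532   0.9769  0.6725]]
slot [0.5594 0.157  0.091 ]
head top [0.5586 0.1574 0.109 ] small [0.5689 0.225  0.08  ]
ends [0.5448 0.1596 0.109 ] [0.5731 0.1548 0.109 ]
tri [0.5569 0.1564 0.1016]
```

Call:
play_rows:
  series:
    - {"tx":-0.05,"ty":0.002,"tz":0,"turn":-0.023}
    - {"tx":-0.05,"ty":0.0016,"tz":0,"turn":0}
    - {"tx":0,"ty":0,"tz":-0.05,"turn":0}
    - {"tx":0,"ty":0,"tz":-0.05,"turn":0}
    - {"tx":0,"ty":0,"tz":0,"turn":0}
    - {"tx":0,"ty":0,"tz":0,"turn":0}
    - {"tx":0,"ty":0,"tz":0,"turn":0}

```text
time_s: 9.8
position: [0.5619, 0.1574, 0.2174]
tcp_rot: [[0.141, 0.99, 0.004], [0.99, -0.141, 0.0], [0.001, 0.004, -1.0]]
force: [0.5, -0.7, -0.6]
opening: 0.401
```

Run:
```python
from h import *
s=vision.capture("side");w=vision.capture("wrist");c=vision.capture("scene")
cv2.imwrite("pics/wrist8.png",w["pixels"]);cv2.imwrite("pics/c13.png",cv2.resize(c["pixels"][190:300,280:420],None,fx=5,fy=5,interpolation=cv2.INTER_CUBIC))
cv2.imwrite("pics/c12.png",cv2.resize(s["pixels"][180:330,160:310],None,fx=4,fy=4,interpolation=cv2.INTER_CUBIC))
print(bot.read_state()["position"])
```

```text
[0.56150783 0.15741    0.21730632]
```

View pics/c12.png

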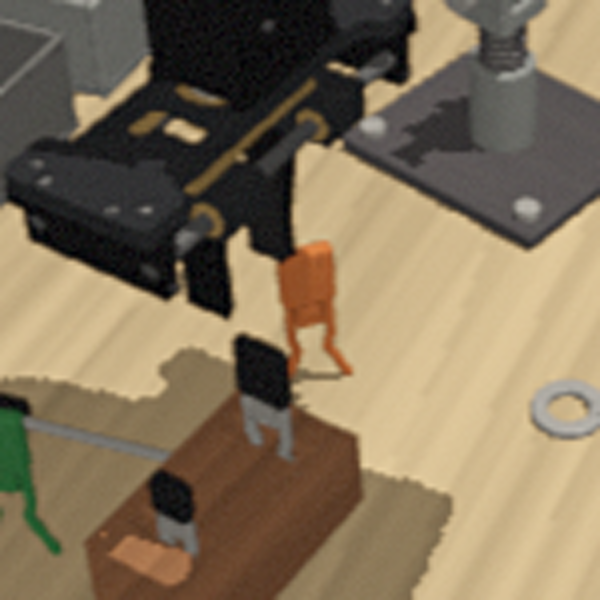

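View pics/c13.png

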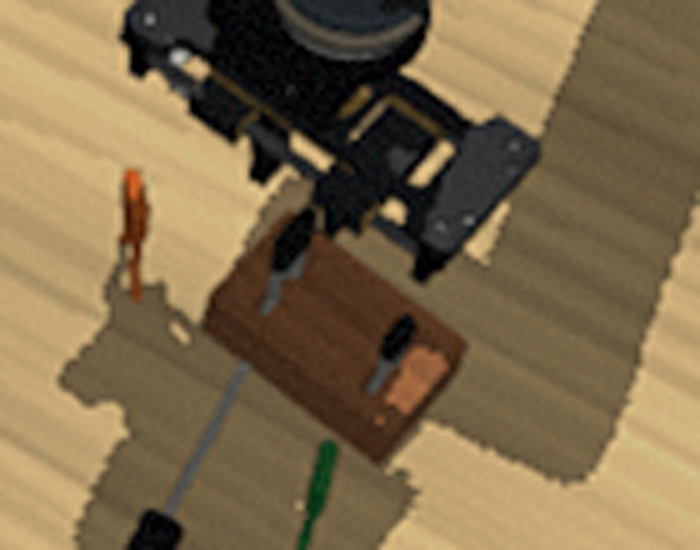

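View pics/wrist8.png

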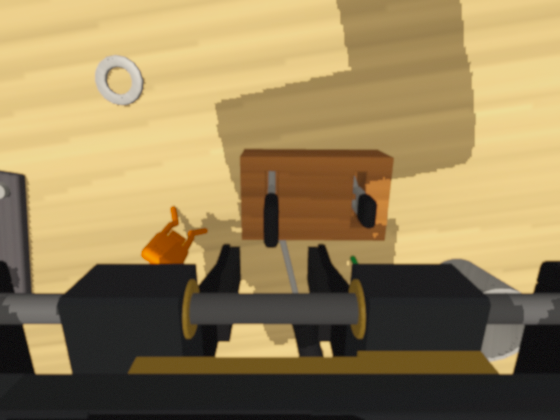

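Call:
play_rows:
  series:
    - {"tx":-0.0035,"ty":0,"tz":-0.03,"turn":0}
    - {"tx":0,"ty":0,"tz":-0.027,"turn":0}
    - {"tx":0,"ty":0,"tz":-0.027,"turn":0}
    - {"tx":0,"ty":0,"tz":0,"turn":0}
    - {"tx":0,"ty":0,"tz":0,"turn":0}

```text
time_s: 10.45
position: [0.5581, 0.1573, 0.149]
tcp_rot: [[0.141, 0.99, 0.001], [0.99, -0.141, 0.0], [0.0, 0.001, -1.0]]
force: [-0.6, -0.3, 0.9]
opening: 0.404
```

Run:
```python
from h import *
s=vision.capture("side");w=vision.capture("wrist")
cv2.imwrite("pics/c15.png",cv2.resize(w["pixels"][120:330,170:380],None,fx=2.8,fy=2.8,interpolation=cv2.INTER_CUBIC))
cv2.imwrite("pics/c14.png",cv2.resize(s["pixels"][180:330,160:310],None,fx=4,fy=4,interpolation=cv2.INTER_CUBIC))
```

```text
(no output)
```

View pics/c14.png

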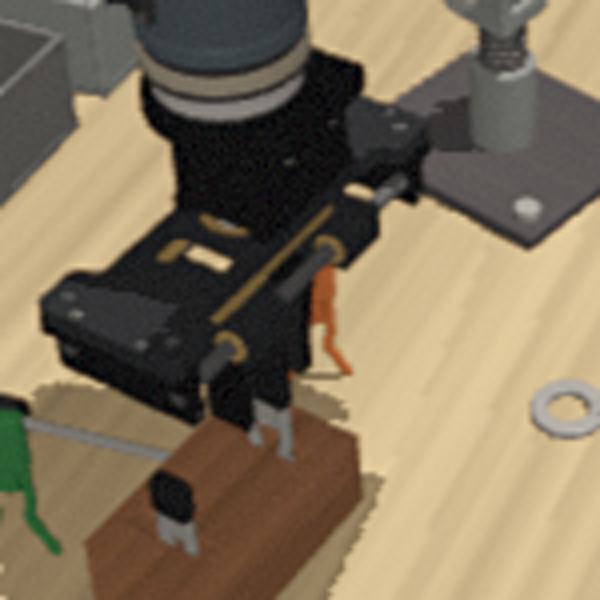

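View pics/c15.png

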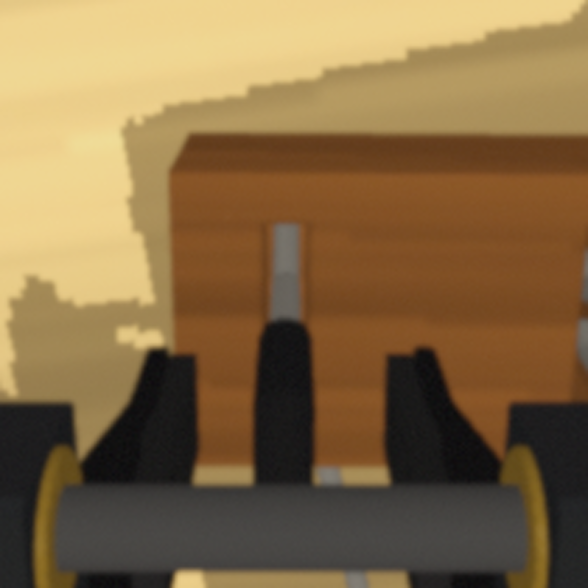

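Call:
play_rows:
  series:
    - {"tx":0,"ty":-0.0015,"tz":0,"turn":0}
    - {"tx":0,"ty":0,"tz":0,"turn":0}

```text
time_s: 10.75
position: [0.5581, 0.156, 0.1493]
tcp_rot: [[0.141, 0.99, 0.002], [0.99, -0.141, 0.0], [0.0, 0.002, -1.0]]
force: [-0.1, -0.2, -0.6]
opening: 0.399
```

Call:
play_rows:
  series:
    - {"tx":0,"ty":0,"tz":0,"turn":0}
    - {"tx":0,"ty":0,"tz":0,"turn":0}
    - {"tx":0,"ty":0,"tz":0,"turn":0}
    - {"tx":0,"ty":0,"tz":0,"turn":0}
    - {"tx":0,"ty":0,"tz":0,"turn":0}
    - {"tx":0,"ty":0,"tz":0,"turn":0}
  gripper: 0

```text
time_s: 11.35
position: [0.5575, 0.1561, 0.1482]
tcp_rot: [[0.141, 0.99, -0.0], [0.99, -0.141, -0.0], [-0.0, -0.0, -1.0]]
force: [-0.9, 0.2, -0.3]
opening: 0.108
```

Run:
```python
from h import *
w=vision.capture("wrist")
cv2.imwrite("pics/c16.png",cv2.resize(w["pixels"][120:330,170:380],None,fx=2.8,fy=2.8,interpolation=cv2.INTER_CUBIC))
```

```text
(no output)
```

View pics/c16.png

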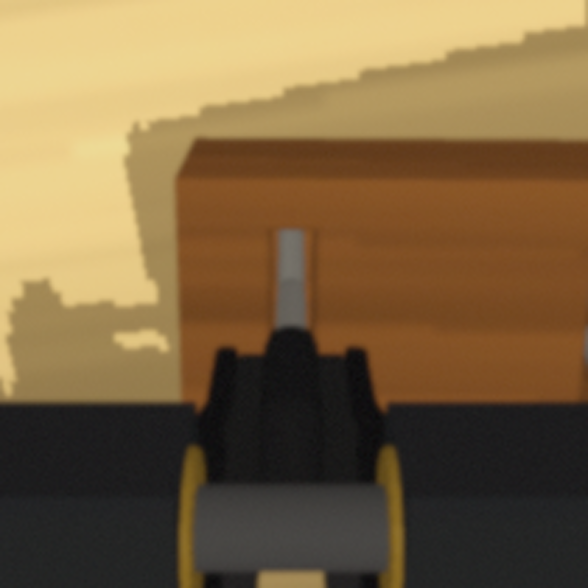

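Call:
play_rows:
  series:
    - {"tx":0,"ty":0,"tz":0.02,"turn":0}
    - {"tx":0,"ty":0,"tz":0.03,"turn":0}
    - {"tx":0,"ty":0,"tz":0.04,"turn":0}
    - {"tx":0,"ty":0,"tz":0.05,"turn":0}
    - {"tx":0,"ty":0,"tz":0.05,"turn":0}
    - {"tx":0,"ty":0,"tz":0.03,"turn":0}
    - {"tx":0,"ty":0,"tz":0,"turn":0}
    - {"tx":0,"ty":0,"tz":0,"turn":0}

```text
time_s: 12.2
position: [0.557, 0.1561, 0.3239]
tcp_rot: [[0.141, 0.99, -0.001], [0.99, -0.141, -0.0], [-0.0, -0.001, -1.0]]
force: [-0.5, 0.6, -2.0]
opening: 0.109
```

Run:
```python
from h import *
s=vision.capture("side");w=vision.capture("wrist");c=vision.capture("scene")
cv2.imwrite("pics/wrist9.png",w["pixels"]);cv2.imwrite("pics/side9.png",s["pixels"]);cv2.imwrite("pics/scene9.png",c["pixels"])
```

```text
(no output)
```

View pics/side9.png

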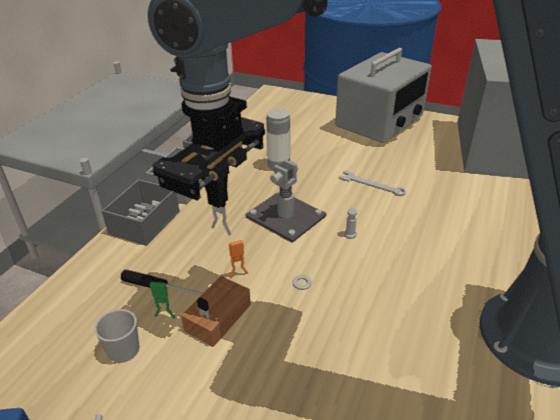

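View pics/wrist9.png

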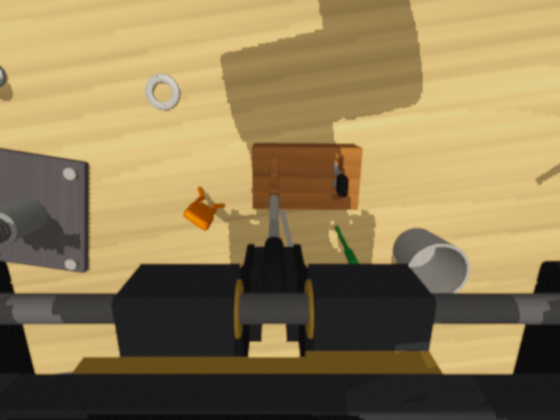

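Call:
play_rows:
  series:
    - {"tx":0.016,"ty":-0.0477,"tz":0,"turn":-0.0178}
    - {"tx":0.016,"ty":-0.0477,"tz":0,"turn":-0.0178}
    - {"tx":0.016,"ty":-0.0477,"tz":0,"turn":-0.0178}
    - {"tx":0.016,"ty":-0.0477,"tz":0,"turn":-0.0178}
    - {"tx":0.016,"ty":-0.0477,"tz":0,"turn":-0.0178}
    - {"tx":0.016,"ty":-0.0477,"tz":0,"turn":-0.0178}
    - {"tx":0.016,"ty":-0.0477,"tz":0,"turn":-0.0178}
    - {"tx":0.016,"ty":-0.0477,"tz":0,"turn":-0.0178}
    - {"tx":0,"ty":0,"tz":0,"turn":0}
    - {"tx":0,"ty":0,"tz":0,"turn":0}

```text
time_s: 13.35
position: [0.6593, -0.1499, 0.3218]
tcp_rot: [[0.288, 0.958, -0.004], [0.958, -0.288, 0.002], [0.001, -0.004, -1.0]]
force: [0.0, 0.0, -1.2]
opening: 0.11
```

Call:
play_rows:
  series:
    - {"tx":0,"ty":0,"tz":0,"turn":0}
    - {"tx":0,"ty":0,"tz":0,"turn":0}
    - {"tx":0,"ty":0,"tz":0,"turn":0}

```text
time_s: 13.65
position: [0.6597, -0.1477, 0.3242]
tcp_rot: [[0.285, 0.959, -0.0], [0.959, -0.285, 0.0], [0.0, -0.001, -1.0]]
force: [-0.2, 0.3, -1.0]
opening: 0.117
```

Run:
```python
from h import *
s=vision.capture("side");w=vision.capture("wrist");c=vision.capture("scene")
cv2.imwrite("pics/wrist10.png",w["pixels"]);cv2.imwrite("pics/side10.png",s["pixels"]);cv2.imwrite("pics/scene10.png",c["pixels"])
cv2.imwrite("pics/c17.png",cv2.resize(w["pixels"][30:230,180:400],None,fx=3,fy=3,interpolation=cv2.INTER_CUBIC))
cv2.imwrite("pics/c18.png",cv2.resize(s["pixels"][130:250,225:365],None,fx=5,fy=5,interpolation=cv2.INTER_CUBIC))
cv2.imwrite("pics/c19.png",cv2.resize(c["pixels"][140:250,190:330],None,fx=5,fy=5,interpolation=cv2.INTER_CUBIC))
```

```text
(no output)
```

View pics/wrist10.png

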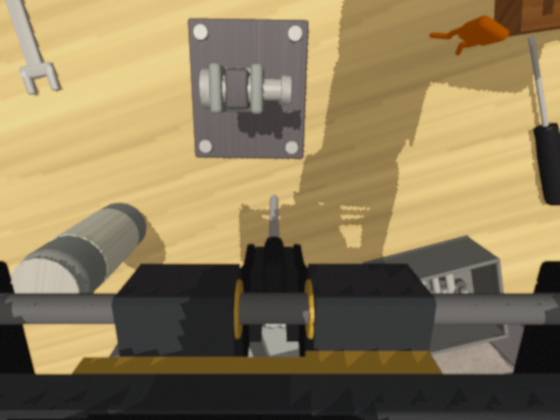

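View pics/c17.png

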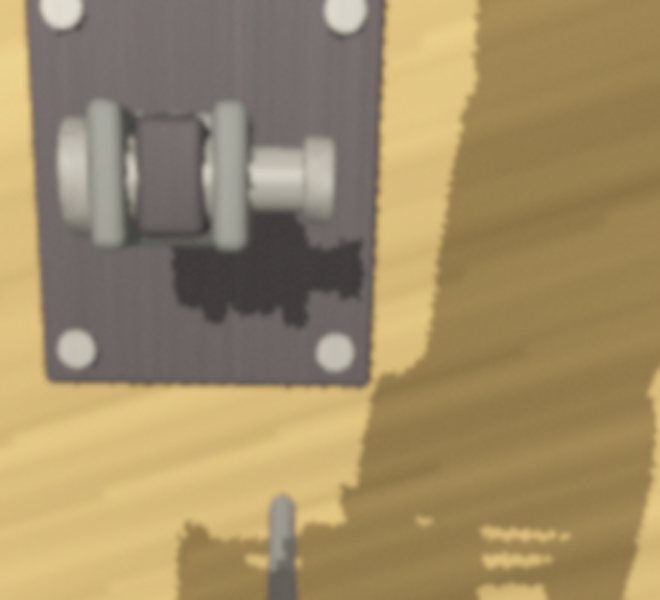

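View pics/c18.png

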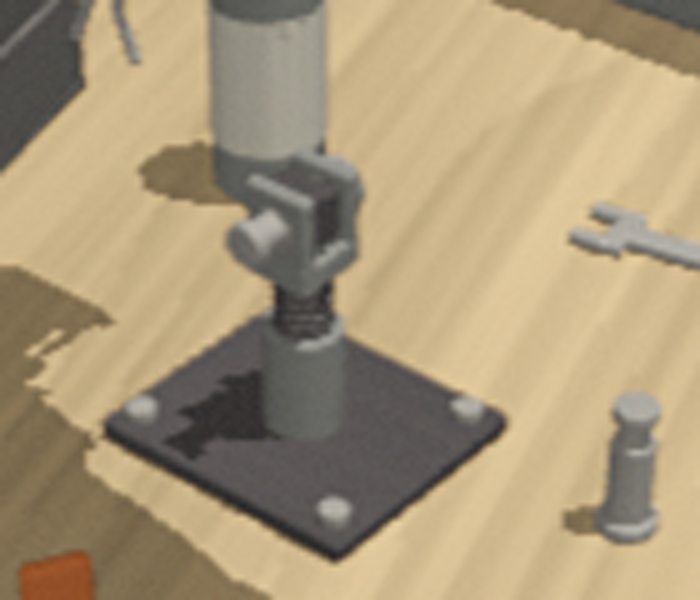

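View pics/c19.png

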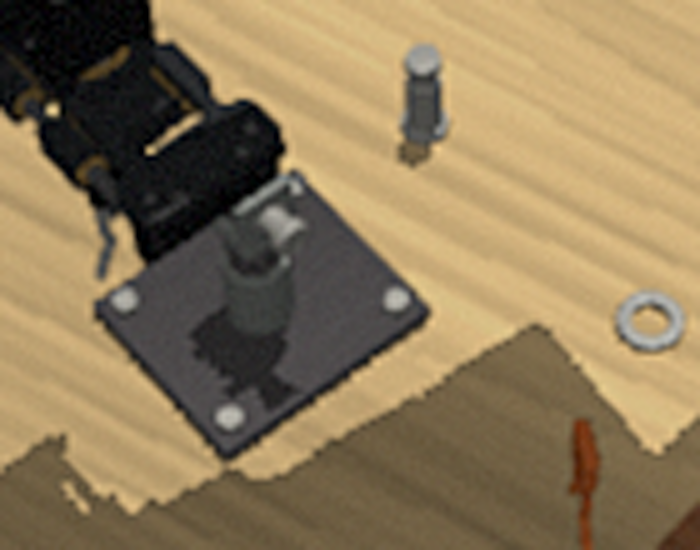

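Run:
```python
from h import *
np.set_printoptions(precision=4,suppress=True)
w=vision.capture("wrist");s=vision.capture("side");c=vision.capture("scene");st=bot.read_state()
fw=lambda x,y:(180+x/3,30+y/3)
t=st["position"];R=st["tcp_rot"];print(t)
n=atz(w,fw(278,178),.13);print("neck w",n,"rel tool",(n-t)@R)
n2=atz(w,fw(72,173),.13);n3=atz(w,fw(320,178),.13);print("axis yaw",np.degrees(np.arctan2(*(n3-n2)[[1,0]])),"tool yaw",np.degrees(np.arctan2(R[1,0],R[0,0])))
fs=lambda x,y:(225+x/5,130+y/5);fc=lambda x,y:(190+x/5,140+y/5)
n=tri([(w,fw(278,178)),(s,fs(265,231)),(c,fc(283,226))]);print("neck tri",n,[proj(p,n) for p in(w,s,c)],fw(278,178),fs(265,231),fc(283,226))
n=tri([(w,fw(278,178)),(s,fs(265,231))]);print("neck tri ws",n)
for z in(.185,.189,.193):
  p=atz(w,fw(283,496),z);print("tip",(p-t)@R)
```

```text
[ 0.6599 -0.1488  0.3245]
neck w [ 0.5739 -0.1235  0.13  ] rel tool [-0.0003 -0.0897  0.1944]
axis yaw 72.37028962880996 tool yaw 73.38145261220515
neck tri [ 0.5725 -0.1222  0.1283] [array([273.687 ,  87.0538]), array([276.872 , 177.1095]), array([245.6466, 184.1886])] (272.6666666666667, 89.33333333333334) (278.0, 176.2) (246.6, 185.2)
neck tri ws [ 0.5724 -0.1242  0.1294]
tip [ 0.0011 -0.0177  0.1395]
tip [ 0.0011 -0.0188  0.1354]
tip [ 0.001  -0.02    0.1314]
```

Run:
```python
import cv2
a=cv2.imread("pics/side10.png");cv2.imwrite("pics/c20.png",cv2.resize(a[60:220,170:320],None,fx=3.7,fy=3.7,interpolation=cv2.INTER_CUBIC))
```

```text
(no output)
```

View pics/c20.png

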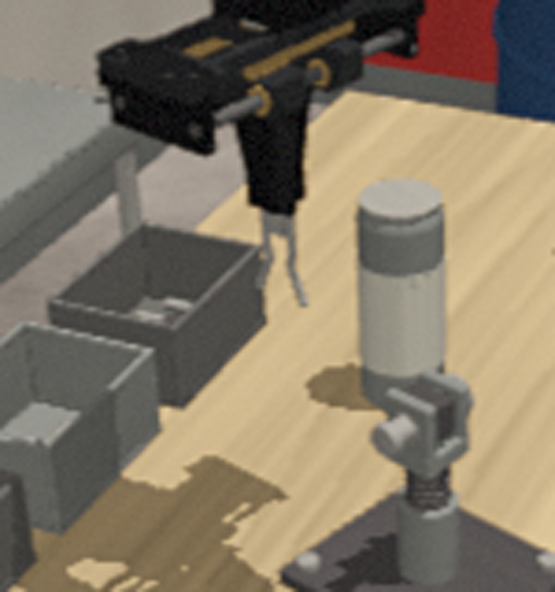

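Call:
play_rows:
  series:
    - {"tx":-0.027,"ty":0.0076,"tz":0,"turn":0}
    - {"tx":-0.027,"ty":0.0076,"tz":0,"turn":0}
    - {"tx":-0.027,"ty":0.0077,"tz":0,"turn":0}
    - {"tx":-0.027,"ty":0.0077,"tz":0,"turn":0}
    - {"tx":0,"ty":0,"tz":0,"turn":0}
    - {"tx":0,"ty":0,"tz":0,"turn":0}
    - {"tx":0,"ty":0,"tz":0,"turn":0}
    - {"tx":0,"ty":0,"tz":0,"turn":0}

```text
time_s: 14.75
position: [0.5746, -0.1251, 0.3243]
tcp_rot: [[0.286, 0.958, 0.001], [0.958, -0.286, -0.0], [-0.0, 0.001, -1.0]]
force: [0.2, -0.4, -0.8]
opening: 0.115
```

Run:
```python
from h import *
s=vision.capture("side");w=vision.capture("wrist");c=vision.capture("scene")
cv2.imwrite("pics/wrist11.png",w["pixels"])
cv2.imwrite("pics/c21.png",cv2.resize(s["pixels"][80:240,225:365],None,fx=3.7,fy=3.7,interpolation=cv2.INTER_CUBIC))
cv2.imwrite("pics/c22.png",cv2.resize(c["pixels"][110:250,190:330],None,fx=4,fy=4,interpolation=cv2.INTER_CUBIC))
print(bot.read_state()["position"])
```

```text
[ 0.57403371 -0.1248887   0.32402472]
```

View pics/wrist11.png

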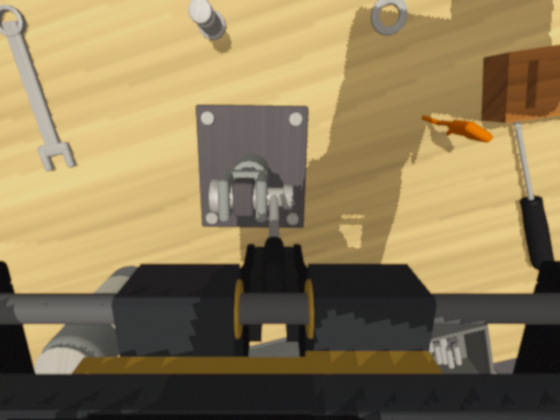

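View pics/c21.png

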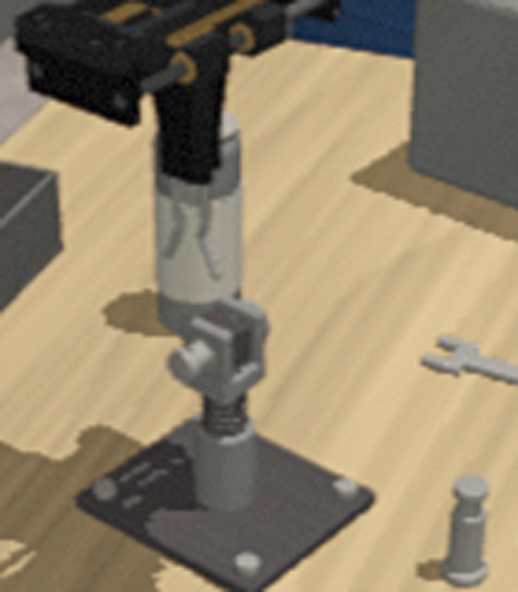

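View pics/c22.png

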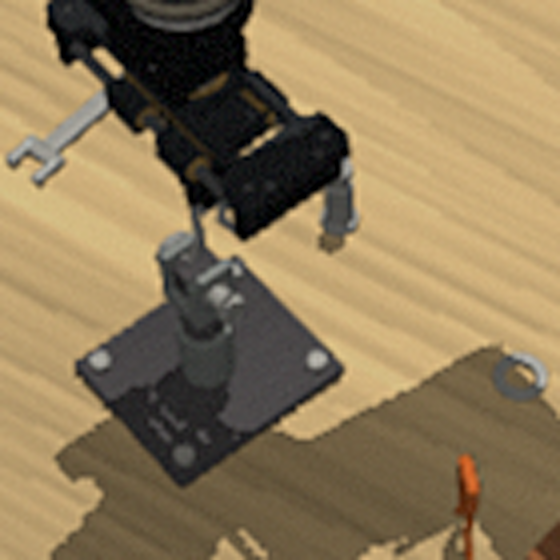

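Call:
play_rows:
  series:
    - {"tx":-0.0008,"ty":0.0006,"tz":-0.025,"turn":0}
    - {"tx":0,"ty":0,"tz":-0.023,"turn":0}
    - {"tx":0,"ty":0,"tz":0,"turn":0}
    - {"tx":0,"ty":0,"tz":0,"turn":0}
    - {"tx":0,"ty":0,"tz":0,"turn":0}

```text
time_s: 15.4
position: [0.5736, -0.1245, 0.2868]
tcp_rot: [[0.286, 0.958, 0.002], [0.958, -0.286, -0.001], [-0.0, 0.002, -1.0]]
force: [0.2, 0.3, -0.8]
opening: 0.113
```

Run:
```python
from h import *
s=vision.capture("side");w=vision.capture("wrist");c=vision.capture("scene")
cv2.imwrite("pics/c23.png",cv2.resize(w["pixels"][150:300,190:350],None,fx=4,fy=4,interpolation=cv2.INTER_CUBIC))
cv2.imwrite("pics/c24.png",cv2.resize(s["pixels"][110:210,235:335],None,fx=6,fy=6,interpolation=cv2.INTER_CUBIC))
print(bot.read_state()["position"])
```

```text
[ 0.57339878 -0.12439424  0.28683583]
```

View pics/c23.png

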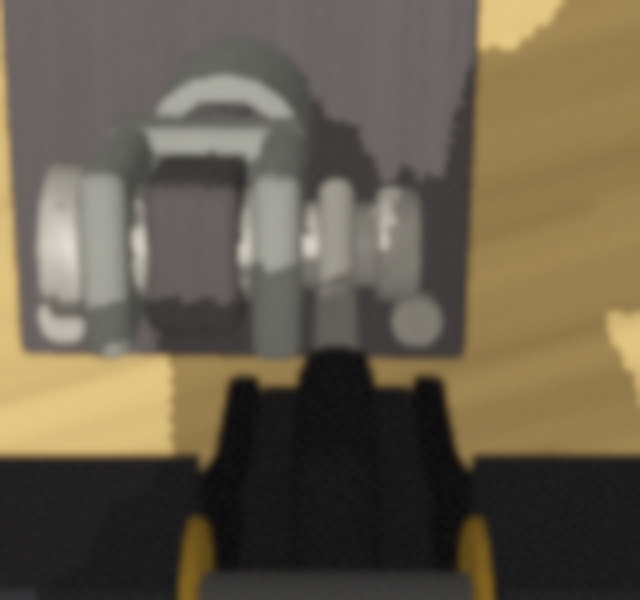

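View pics/c24.png

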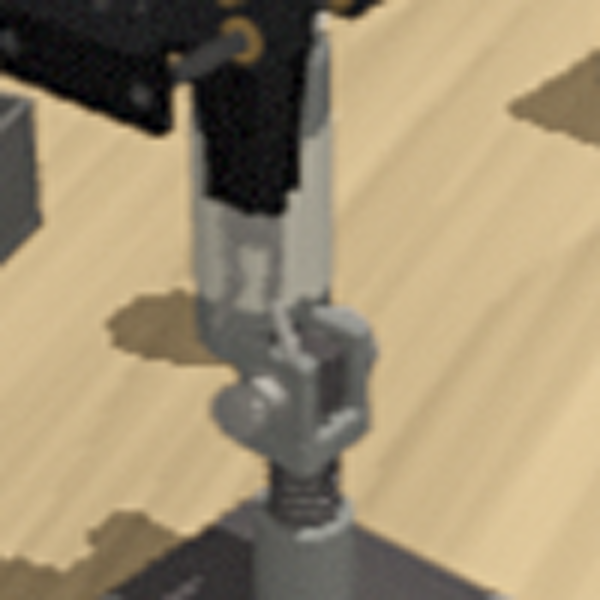

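Call:
play_rows:
  series:
    - {"tx":0,"ty":0,"tz":-0.016,"turn":0}
    - {"tx":0,"ty":0,"tz":-0.015,"turn":0}
    - {"tx":0,"ty":0,"tz":-0.015,"turn":0}
    - {"tx":0,"ty":0,"tz":0,"turn":0}
    - {"tx":0,"ty":0,"tz":0,"turn":0}
    - {"tx":0,"ty":0,"tz":0,"turn":0}

```text
time_s: 16.15
position: [0.5727, -0.1242, 0.249]
tcp_rot: [[0.286, 0.958, -0.001], [0.958, -0.286, 0.0], [0.0, -0.001, -1.0]]
force: [0.5, 0.7, -0.7]
opening: 0.111
```

Run:
```python
from h import *
s=vision.capture("side");w=vision.capture("wrist")
cv2.imwrite("pics/c25.png",np.hstack([cv2.resize(w["pixels"][170:300,200:330],(400,400),interpolation=cv2.INTER_CUBIC),cv2.resize(s["pixels"][110:210,235:335],(400,400),interpolation=cv2.INTER_CUBIC)]))
```

```text
(no output)
```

View pics/c25.png

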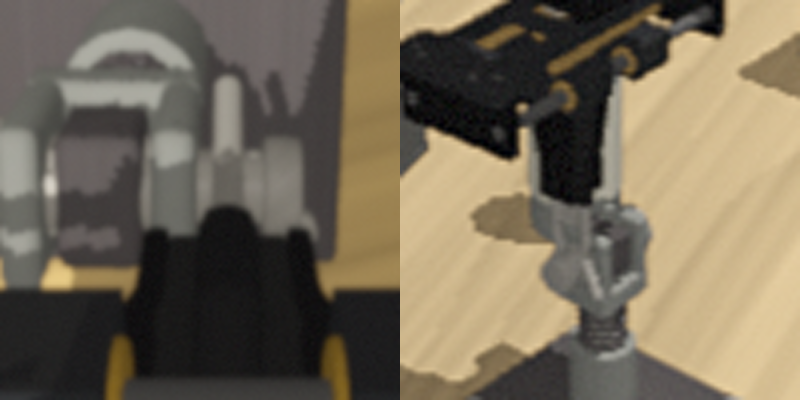

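Legs straddle the neck (left crop, leg between the cheek at x≈195 and the tail disc at x≈265). Pressing slowly.

Call:
play_rows:
  series:
    - {"tx":0,"ty":0,"tz":-0.0025,"turn":0}
    - {"tx":0,"ty":0,"tz":-0.0025,"turn":0}
    - {"tx":0,"ty":0,"tz":-0.0025,"turn":0}
    - {"tx":0,"ty":0,"tz":-0.0025,"turn":0}
    - {"tx":0,"ty":0,"tz":0,"turn":0}
    - {"tx":0,"ty":0,"tz":0,"turn":0}

```text
time_s: 16.85
position: [0.573, -0.1243, 0.2413]
tcp_rot: [[0.286, 0.958, 0.0], [0.958, -0.286, -0.0], [-0.0, 0.0, -1.0]]
force: [-0.3, 0.1, 2.9]
opening: 0.115
```

Call:
play_rows:
  series:
    - {"tx":0,"ty":0,"tz":-0.0025,"turn":0}
    - {"tx":0,"ty":0,"tz":-0.0025,"turn":0}
    - {"tx":0,"ty":0,"tz":-0.0025,"turn":0}
    - {"tx":0,"ty":0,"tz":0,"turn":0}

```text
time_s: 17.25
position: [0.5731, -0.1243, 0.2351]
tcp_rot: [[0.286, 0.958, 0.001], [0.958, -0.286, -0.0], [-0.0, 0.001, -1.0]]
force: [-0.1, -0.2, 4.3]
opening: 0.115
```

Call:
play_rows:
  series:
    - {"tx":0,"ty":0,"tz":-0.0025,"turn":0}
    - {"tx":0,"ty":0,"tz":0,"turn":0}
    - {"tx":0,"ty":0,"tz":0,"turn":0}

```text
time_s: 17.55
position: [0.5731, -0.1243, 0.2334]
tcp_rot: [[0.286, 0.958, 0.001], [0.958, -0.286, -0.0], [-0.0, 0.001, -1.0]]
force: [-0.8, -0.5, 6.1]
opening: 0.113
```

Call:
play_rows:
  series:
    - {"tx":0,"ty":0,"tz":-0.0025,"turn":0}
    - {"tx":0,"ty":0,"tz":-0.0025,"turn":0}
    - {"tx":0,"ty":0,"tz":0,"turn":0}
    - {"tx":0,"ty":0,"tz":0,"turn":0}

```text
time_s: 17.95
position: [0.5732, -0.1243, 0.2298]
tcp_rot: [[0.286, 0.958, 0.001], [0.958, -0.286, -0.0], [-0.0, 0.001, -1.0]]
force: [-1.0, 0.5, 6.2]
opening: 0.115
```

Call:
play_rows:
  series:
    - {"tx":0,"ty":0,"tz":-0.0025,"turn":0}
    - {"tx":0,"ty":0,"tz":0,"turn":0}
    - {"tx":0,"ty":0,"tz":0,"turn":0}

```text
time_s: 18.25
position: [0.573, -0.1243, 0.2275]
tcp_rot: [[0.286, 0.958, 0.001], [0.958, -0.286, -0.0], [-0.0, 0.001, -1.0]]
force: [0.0, -0.9, 1.9]
opening: 0.114
```

Run:
```python
from h import *
s=vision.capture("side");w=vision.capture("wrist")
cv2.imwrite("pics/c26.png",np.hstack([cv2.resize(w["pixels"][170:300,200:330],(400,400),interpolation=cv2.INTER_CUBIC),cv2.resize(s["pixels"][110:210,235:335],(400,400),interpolation=cv2.INTER_CUBIC)]))
```

```text
(no output)
```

View pics/c26.png

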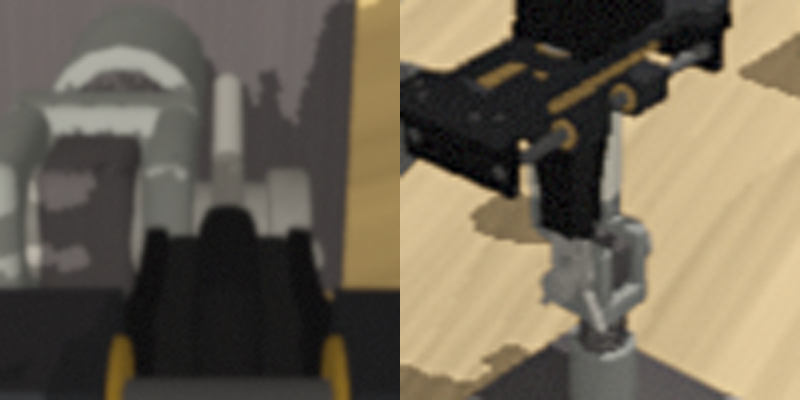

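Call:
play_rows:
  series:
    - {"tx":0,"ty":0,"tz":0,"turn":0}
    - {"tx":0,"ty":0,"tz":0,"turn":0}
    - {"tx":0,"ty":0,"tz":0,"turn":0}

```text
time_s: 18.65
position: [0.573, -0.1243, 0.2267]
tcp_rot: [[0.286, 0.958, -0.0], [0.958, -0.286, 0.0], [-0.0, -0.0, -1.0]]
force: [1.5, -0.6, 0.6]
opening: 0.108
```

Run:
```python
from h import *
s=vision.capture("side")
a=cv2.imread("pics/side10.png")
cv2.imwrite("pics/c27.png",np.hstack([cv2.resize(a[130:230,235:335],(400,400),interpolation=cv2.INTER_CUBIC),cv2.resize(s["pixels"][130:230,235:335],(400,400),interpolation=cv2.INTER_CUBIC)]))
for i in range(3): print(bot.read_state()["force"])
```

```text
[ 1.18989081 -0.98752618  0.85655572]
[ 1.18989081 -0.98752618  0.85655572]
[ 1.18989081 -0.98752618  0.85655572]
```

View pics/c27.png

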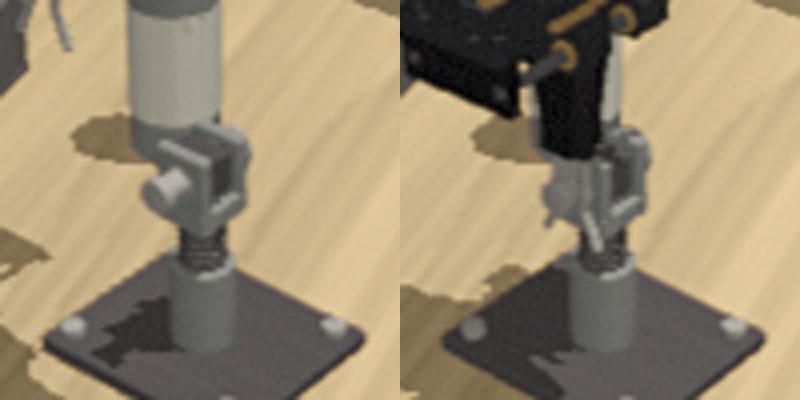

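Call:
play_rows:
  series:
    - {"tx":0,"ty":0,"tz":0.002,"turn":0}
    - {"tx":0,"ty":0,"tz":0,"turn":0}
    - {"tx":0,"ty":0,"tz":0,"turn":0}

```text
time_s: 19.0
position: [0.5729, -0.1242, 0.2286]
tcp_rot: [[0.286, 0.958, 0.0], [0.958, -0.286, 0.0], [0.0, 0.0, -1.0]]
force: [1.4, -0.1, -1.8]
opening: 0.116
```

Call:
play_rows:
  series:
    - {"tx":0,"ty":0,"tz":0,"turn":0}
    - {"tx":0,"ty":0,"tz":0,"turn":0}
    - {"tx":0,"ty":0,"tz":0,"turn":0}
    - {"tx":0,"ty":0,"tz":0,"turn":0}
    - {"tx":0,"ty":0,"tz":0,"turn":0}
  gripper: 0.5

```text
time_s: 19.5
position: [0.5728, -0.1241, 0.2286]
tcp_rot: [[0.286, 0.958, -0.0], [0.958, -0.286, 0.0], [0.0, -0.0, -1.0]]
force: [-0.5, -0.3, -0.3]
opening: 0.458
```

Run:
```python
from h import *
s=vision.capture("side");w=vision.capture("wrist")
cv2.imwrite("pics/c28.png",np.hstack([cv2.resize(w["pixels"][170:300,200:330],(400,400),interpolation=cv2.INTER_CUBIC),cv2.resize(s["pixels"][130:230,235:335],(400,400),interpolation=cv2.INTER_CUBIC)]))
```

```text
(no output)
```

View pics/c28.png

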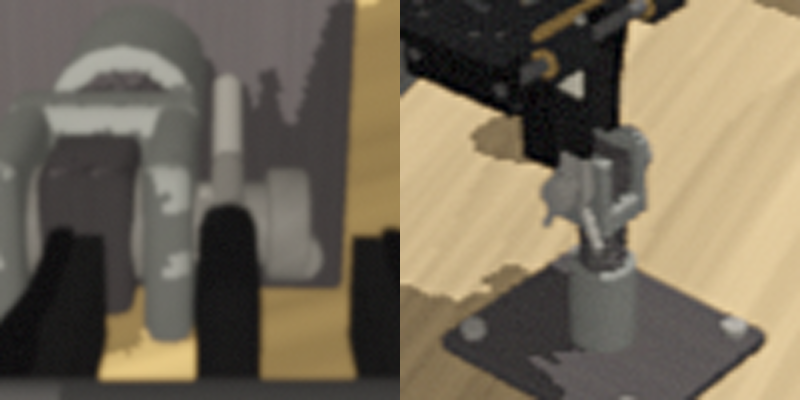

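Released, and the clip stays upright between the cheek and the tail disc. Lifting straight up and clear.

Call:
play_rows:
  series:
    - {"tx":0,"ty":0,"tz":0.02,"turn":0}
    - {"tx":0,"ty":0,"tz":0.04,"turn":0}
    - {"tx":0,"ty":0,"tz":0.05,"turn":0}
    - {"tx":0.04,"ty":-0.012,"tz":0.03,"turn":0}
    - {"tx":0.05,"ty":-0.015,"tz":0,"turn":0}
    - {"tx":0.04,"ty":-0.012,"tz":0,"turn":0}
    - {"tx":0,"ty":0,"tz":0,"turn":0}
    - {"tx":0,"ty":0,"tz":0,"turn":0}
    - {"tx":0,"ty":0,"tz":0,"turn":0}

```text
time_s: 20.5
position: [0.6758, -0.1549, 0.3401]
tcp_rot: [[0.286, 0.958, -0.002], [0.958, -0.286, 0.001], [0.0, -0.002, -1.0]]
force: [-0.5, -0.3, 0.5]
opening: 0.5
```

Run:
```python
from h import *
s=vision.capture("side");w=vision.capture("wrist");c=vision.capture("scene")
cv2.imwrite("pics/c29.png",np.hstack([cv2.resize(w["pixels"][10:150,200:340],(400,400),interpolation=cv2.INTER_CUBIC),cv2.resize(s["pixels"][110:210,235:335],(400,400),interpolation=cv2.INTER_CUBIC)]))
cv2.imwrite("pics/scene12.png",c["pixels"]);cv2.imwrite("pics/side12.png",s["pixels"])
r=nets.look_for(s,"clip_grip")+[0]+nets.look_for(w,"clip_grip")
print([r_ and ((np.array(r_["at"])*[560,420]).round(1),round(r_["confidence"],2)) for r_ in r])
X=np.array([.5732,-.1233,.172]); print("expected grip",proj(s,X),proj(w,X),proj(c,X))
```

```text
[(array([157.3, 294. ]), 0.78), (array([237.9, 254.8]), 0.67), (array([279.1, 165.6]), 0.51), (array([142.4, 279.8]), 0.5), 0, (array([474. ,  15.7]), 0.78), (array([271.9,  64.5]), 0.66)]
expected grip [276.44394185 159.94689224] [274.8248798  62.1936388] [244.10592698 175.0215897 ]
```

View pics/c29.png

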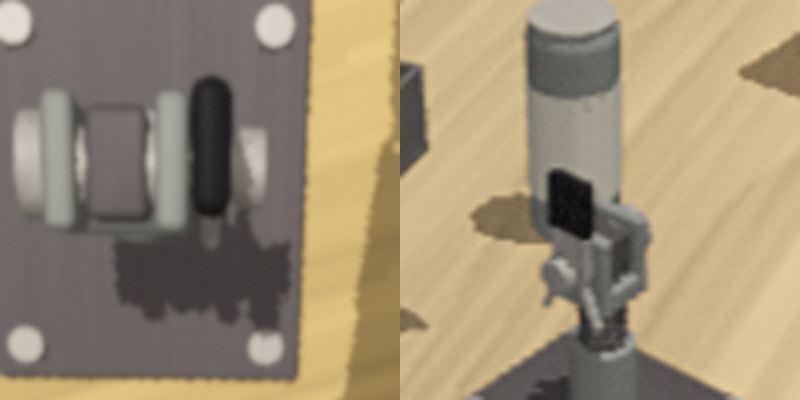

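View pics/side12.png

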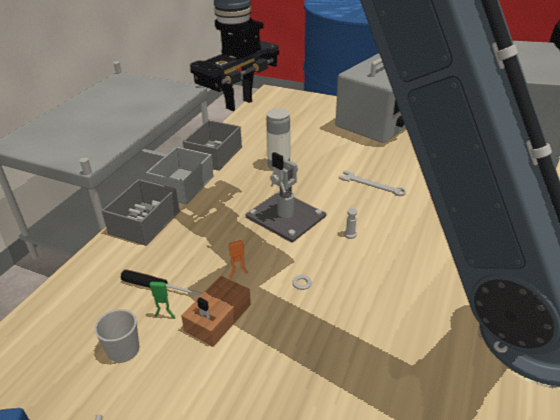

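```bash
python3 -c "
from rig import bot
print(bot.hand_in())"
```

```text
the job is handed in; nothing more can be done
None
```

The pin is home, the larger black clip is snapped over its neck, and I handed the job in at about 20.7 s of the 67 s allowed. No verdict was reported.

- **Pin:** I pushed the head with shut fingers until the tool stalled at about 10–12 N. The last pictures show the head against the cheek.
- **Clip:** I took the larger clip from the rack and aligned it over the neck with the wrist camera. I pressed it down in small steps of about 2 mm. The push peaked near 7 N, which corresponds to roughly 10 mm of sink, then dropped as it snapped. I raised the tool about 2 mm, opened the gripper and lifted clear.
- **Last checks:** The clip head appears at about (277.5, 161) in the side picture, against (276.4, 159.9) predicted for a seated clip. It stands upright between the cheek and the tail disc, with the fork up and the gripper clear.
- **Other things:** The small clip, washer, wrench, can, cup, driver and spare pin look unmoved in the side picture.
- **Disagreements:**
  - The network put the clip head at (279, 166) in the side view, about 5 px below the prediction. I judged from the enlarged crop instead.
  - Just after the snap the fork still looked several mm low in one side picture; 0.4 s later it was up.
  - My very first move call was refused because its rows left out some fields. It moved nothing.

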